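# Load the book-dusting machine and reset its stop

## Task

Get the book-dusting machine ready for its next run: first push the red mushroom stop button fully down, then pull the speed lever right back to idle (leaning away from the machine's hood), and then lay every small pocket volume flat on the machine's infeed bed, side by side in one layer, inside the rails and lengthwise towards the brush. Once all of them lie there, set the lever straight up for half speed, and last turn the wing on the stop button clockwise as far as it goes to reset it. Leave the other things on the desk where they are.

Things in the scene. Friction and masses are not known exactly. Their poses are not given: they have to be found in the camera images.
- bed (a point): Centre of the top of the dusting machine's infeed bed: a level black unmoving belt 20 mm above the desk, before the white hood. +y points along the bed to the hood, z up. Clear belt: 210 mm in x, y from -132 mm (end rail) to +137 mm (front of grey brush roller, stops a book). Rails 10 mm thick rise 14 mm above the belt at x = +-105 and y = -132 mm. Hood front at y = +160 mm, 160 mm high. Fixed.
- stop_top (a point): Top centre of the wing grip on the red mushroom stop button, on its axis, 95 mm above the desk when up. A red head 50 mm across on a grey box 90 x 85 x 40 mm; on it an upright wing 46 mm long (x), 15 mm thick (y), 29 mm high. z up; the frame turns with the knob. Press straight down on the wing; pinch it across its thickness to turn it.
- stop (a joint): Travel of the mushroom button, m: 0 = up, 0.008 = fully down. A spring button: about 1.5 N to start, about 5 N at the bottom; it rises again when released.
- stop_knob (a joint): Turn of the mushroom's wing knob, rad: grows clockwise seen from above, 0 to an end stop at 1.2 (about 70 degrees). Starts near 0; a little friction (0.04 N m), stays where it is left.
- lever_grip (a point): Centre of the black barrel grip at the end of the speed lever: a cylinder 24 mm in diameter and 36 mm long, its axis (this frame's x) parallel to the lever's hinge, with flat ends to pinch. It sits 100 mm from the hinge axis on a steel rod 11 mm thick.
- lever_pivot (a point): On the lever's hinge axis, mid-way along it, 44 mm above the desk, on the fixed lever station (grey box 90 x 85 x 40 mm). x lies along the hinge, z up; the lever swings in the y-z plane: +y towards the machine (faster), -y away (idle). Grip centre at y = 100 mm * sin(joint - 0.6), z = 100 mm * cos(joint - 0.6).
- speed_lever (a joint): Angle of the speed lever, rad: 0 = idle, against its stop, leaning 0.6 rad away from the machine (to the robot's right); 0.6 = straight up, half speed; 1.2 = full speed, leaning 0.6 rad towards the machine (the robot's left). Stays where it is left (0.16 N m friction, about 1.6 N at the grip). Starts between 0.9 and 1.18.
- book1_mid (a point): Centre of a pocket volume: a small thick leather-bound book, 90 mm long (its x), 50 mm wide (its y) and 30 mm thick (its z), 0.1 to 0.2 kg, rigid and closed, lying flat on the desk (centre 15 mm up) to the robot's right. Two to four of the four volumes are there; an absent one has no pose.
- book2_mid (a point): Centre of a pocket volume: a small thick leather-bound book, 90 mm long (its x), 50 mm wide (its y) and 30 mm thick (its z), 0.1 to 0.2 kg, rigid and closed, lying flat on the desk (centre 15 mm up) to the robot's right. Two to four of the four volumes are there; an absent one has no pose.
- book3_mid (a point): Centre of a pocket volume: a small thick leather-bound book, 90 mm long (its x), 50 mm wide (its y) and 30 mm thick (its z), 0.1 to 0.2 kg, rigid and closed, lying flat on the desk (centre 15 mm up) to the robot's right. Two to four of the four volumes are there; an absent one has no pose.
- book4_mid (a point): Centre of a pocket volume: a small thick leather-bound book, 90 mm long (its x), 50 mm wide (its y) and 30 mm thick (its z), 0.1 to 0.2 kg, rigid and closed, lying flat on the desk (centre 15 mm up) to the robot's right. Two to four of the four volumes are there; an absent one has no pose.
There are look-alikes about, which are no part of the job. Leave any grey or orange look-alike of the part that bears book4_mid alone.

How it is judged (in metres and radians):
On the way, in this order (a step that is already met when the one before it is completed fails the run):
1. the mushroom stop is pushed fully down (at least 6 of its 8 mm) (value of joint stop above 0.006 m), for 0.1 s.
2. the speed lever is at idle (within 0.12 rad of its stop) (value of joint speed_lever below 0.12 rad), for 0.2 s.
3. all the pocket volumes present lie flat and lengthwise on the bed, at rest and let go, with the lever still at idle (x of book1_mid in the frame of bed between -0.082 and 0.082 m and y of book1_mid in the frame of bed between -0.096 and 0.096 m and z of book1_mid in the frame of bed between 0.009 and 0.021 m and angle between the z axis of each of book1_mid, book2_mid, book3_mid, book4_mid and the z axis of bed, either way round below 0.12 rad and angle between the x axis of each of book1_mid, book2_mid, book3_mid, book4_mid and the y axis of bed, either way round below 0.4 rad and x of book2_mid in the frame of bed between -0.082 and 0.082 m and y of book2_mid in the frame of bed between -0.096 and 0.096 m and z of book2_mid in the frame of bed between 0.009 and 0.021 m and x of book3_mid in the frame of bed between -0.082 and 0.082 m and y of book3_mid in the frame of bed between -0.096 and 0.096 m and z of book3_mid in the frame of bed between 0.009 and 0.021 m and x of book4_mid in the frame of bed between -0.082 and 0.082 m and y of book4_mid in the frame of bed between -0.096 and 0.096 m and z of book4_mid in the frame of bed between 0.009 and 0.021 m and linear speed of each of book1, book2, book3, book4 below 0.02 m/s and value of joint speed_lever below 0.15 rad and contact force between the fingers and book1 below 0.05 N and contact force between the fingers and book2 below 0.05 N and contact force between the fingers and book3 below 0.05 N and contact force between the fingers and book4 below 0.05 N), for 0.2 s.
4. the lever stands upright (half speed, within 0.12 rad) (value of joint speed_lever between 0.48 and 0.72 rad), for 0.2 s.
5. the stop's wing is turned clockwise to its end (at least 1.0 of 1.2 rad) (value of joint stop_knob above 1 rad), for 0.2 s.
At the end, for the whole second after the job is handed in: All volumes present lie flat and still on the bed, whole within the rails (centre within 82 mm of the bed's centre across, 96 mm along), lengthwise within 0.4 rad; lever within 0.12 rad of upright; stop wing turned at least 1.0 rad clockwise, button up (under 2 mm) (all of step 4 and x of book1_mid in the frame of bed between -0.082 and 0.082 m and y of book1_mid in the frame of bed between -0.096 and 0.096 m and z of book1_mid in the frame of bed between 0.009 and 0.021 m and angle between the z axis of each of book1_mid, book2_mid, book3_mid, book4_mid and the z axis of bed, either way round below 0.12 rad and angle between the x axis of each of book1_mid, book2_mid, book3_mid, book4_mid and the y axis of bed, either way round below 0.4 rad and x of book2_mid in the frame of bed between -0.082 and 0.082 m and y of book2_mid in the frame of bed between -0.096 and 0.096 m and z of book2_mid in the frame of bed between 0.009 and 0.021 m and x of book3_mid in the frame of bed between -0.082 and 0.082 m and y of book3_mid in the frame of bed between -0.096 and 0.096 m and z of book3_mid in the frame of bed between 0.009 and 0.021 m and x of book4_mid in the frame of bed between -0.082 and 0.082 m and y of book4_mid in the frame of bed between -0.096 and 0.096 m and z of book4_mid in the frame of bed between 0.009 and 0.021 m and linear speed of each of book1, book2, book3, book4 below 0.02 m/s and value of joint stop_knob above 1 rad and value of joint stop below 0.002 m); the robot touches nothing.
It fails at once if a bystander (paperweight, mug, atlas, glasses case, brush or jar) is pushed more than 6 cm from its place or the mug or the jar tipped over (distance of any of paperweight, mug, atlas, glasses_case, soft_brush, polish_jar from where it was at the start of the episode above 0.06 m or angle between any of mug, polish_jar's own z axis and vertical above 0.6 rad).
Of book1, book2, book3, book4 only 2 to 4 are there at a start; the rules pass over those that are not, and their reading is None.
At some moment in a run one of book1, book2, book3, book4 may be knocked a few centimetres aside while the robot is not near it.
Once in a run the grip may slacken for a moment while it holds something.
It also fails if it takes over 210 s, if anything falls off the work surface, if the arm or the gripper's body presses on something with over 40 N, if the wrist force passes 120 N, or if a joint passes its speed limit or range.

## Robot

A 6-joint arm with a two-finger parallel gripper is mounted at the origin on the work surface. World frame = base frame: x ahead of the robot, y to its left, z up, the work surface at z = 0. Lengths are in m, angles in degrees, forces in N, time in s.
With the tool pointing down it reaches from about 0.275 to 1 m from the base axis. Payload 8.4 kg.
Tool frame: the origin (TCP) lies on the mounting face of the last link; the fingertips stand finger_overhang ahead of it and the grasp point (between the pads) lies 155 mm ahead of it (finger_overhang is the distance from the TCP to the fingertips, in m); z points along the fingers, x is the direction in which the jaws open and shut, and the axes are right-handed (so a half turn about z gives the same grasp; the last joint's range is limited). The gripper opens to 85 mm and grips with 20 to 120 N. Pads are 22 mm wide; open, the fingers measure 114 mm over their backs; the gripper's body (76 mm by 85 mm) begins 54 mm behind the grasp point. The pads swing forward as they close: fully open they stand 13 mm farther back than shut.
Start: joints at [66.956, 20.225, 93.587, -0, 66.188, -0.138], TCP at [0.243, 0.576, 0.405] pointing down, gripper open.
Joint ranges: [-150.9, 150.9], [-52.94, 120.26], [3.33, 152.33], [-74.26, 254.26], [0, 154.13], [-172.89, 172.89]. Speed limits (degrees/s): [127.2, 127.2, 159.86, 180, 180, 180].

## Interface

Orientations are given as a 3x3 rotation matrix whose columns are the frame's x, y, z axes.
In Python, from cell import sense, capture, calibration, job_done, finger_overhang gives the robot as it stands.
- The arm moves only by the tool step_arm, never from a script. Its argument "rows" is a list of rows, each a list of 7 numbers: the closure, from 0 (fully open) to 1 (shut), then the shift along the tool's x, y, z in mm, then the turn, a rotation vector about the tool's x, y, z in degrees. In form: [[grip, dx, dy, dz, rx, ry, rz], ...]. A call has 1 to 8 rows; each row is the pose to reach, as a shift and turn from the pose commanded when the call began, along the tool's axes at that moment; what a row does not reach only later rows make up. A row lasts 1/10 s, in which the tool goes at most 50 mm and 8.59 degrees, less where a joint would pass 70% of its speed; a pose out of reach is approached as far as the arm can. A call with a gripper value outside its range is refused whole. The fingers move at their own pace and stop on an object; the grip force is fixed at half the most. Time passes only in rows, so rows that repeat a pose let the fingers close. It gives the time, the measured TCP pose, the force and the opening at its end, in the units of the state.
- sense(): the state, without advancing time (a new reading comes with each control period).
- capture(name): name is "scene" or "top"; returns (picture, depth): 384x512x3 uint8, blue, green, red; 384x512 float32, m along the optical axis (not along the pixel's ray), 0 where there is no reading.
- calibration(name): a dict with "intrinsics" (3x3 intrinsics, pixels), "dist" ([k1, k2, p1, p2, k3] as OpenCV has them; the pictures are not rectified), "R" (3x3) and "t" (3): a world point X has camera coordinates R X + t. Camera axes: x right, y down, z forward; pixel columns grow to the right and rows downward; lengths in m; the calibration is good to about 2 mm. A picture is of the moment at which its call begins. calibration takes no time and is no camera call.
- job_done(): hands the job in, once; it reports no verdict.
The state is a dict: "time_s": time; "q": joint angles; "dq": joint speeds; "effort": joint torques, N m; "position": TCP position; "tool_rot": TCP orientation; "wrist_force": force on the tool from outside, world axes, zero at the start; "wrist_torque": the same for the moment, N m; "grip_width": finger opening in m.
Only numpy, scipy, OpenCV 4.12 (cv2) and the standard library are available. Lean on these libraries where they do the work, as an engineer would, in place of code of your own. Each camera call takes 0.05 s, during which the arm holds its last target.

## Working session

There is one attempt and no reset: what is moved stays moved. The work goes in short steps, Python scripts to look and compute and a tool call to move; the robot and the scene stay as the last step left them, time stands still between calls to the robot, and variables do not carry over. Pictures are saved under pics/ and viewed, and the job is handed in when it is done.

Besides the shell and the picture viewer there is one more tool, called after ">>>" as a command line: name --pt "numbers of a row" for each row, then --argument value for the rest. step_arm: Moves the arm, as the interface text tells. Its arguments: {"type":"object","properties":{"rows":{"type":"array","items":{"type":"array","items":{"type":"number"}}}},"required":["rows"]}

```bash
ls; mkdir -p pics; cat > look.py <<'E'
import sys,cv2,numpy as np
from cell import *
n=sys.argv[1]
for c in ("scene","top"):
    p,d=capture(c); cv2.imwrite(f"pics/{n}_{c}.png",p); np.save(f"pics/{n}_{c}.npy",d)
E
python3 look.py a; python3 - <<'E'
from cell import *
for c in ("scene","top"): print(calibration(c))
s=sense(); print(s, finger_overhang)
E
```

```text
pics
{'intrinsics': array([[487.29700768,   0.        , 263.25686252],
       [  0.        , 487.29700768, 192.22036272],
       [  0.        ,   0.        ,   1.        ]]), 'dist': array([-0.15952899,  0.        ,  0.        ,  0.        ,  0.        ]), 'R': array([[ 0.70293839,  0.7112405 ,  0.00381806],
       [ 0.60044485, -0.59054157, -0.53919072],
       [-0.38123956,  0.38131039, -0.84217503]]), 't': array([-0.19061121, -0.24950763,  1.47335972])}
{'intrinsics': array([[364.48514494,   0.        , 257.10677012],
       [  0.        , 364.48514494, 184.483144  ],
       [  0.        ,   0.        ,   1.        ]]), 'dist': array([-0.01832441,  0.        ,  0.        ,  0.        ,  0.        ]), 'R': array([[ 2.39902393e-02, -9.99712090e-01, -4.53688956e-04],
       [-9.91770902e-01, -2.37425809e-02, -1.25804479e-01],
       [ 1.25757487e-01,  3.46803505e-03, -9.92054952e-01]]), 't': array([-0.13876197,  0.42172386,  0.95177056])}
{'time_s': 0.1, 'q': array([ 6.69562611e+01,  2.02586309e+01,  9.36254128e+01,  2.46199050e-04,
        6.61873859e+01, -1.36719807e-01]), 'dq': array([-0.01691515, -0.13987015, -0.17352368,  0.02036999,  0.00167445,
        0.03265972]), 'effort': array([-2.30955746e-03, -6.06364989e+01, -3.42817247e+01, -1.88269837e-04,
        4.02306381e-03,  1.65699134e-05]), 'position': array([0.24318057, 0.57551751, 0.40403092]), 'tool_rot': array([[ 3.89238092e-01,  9.21137051e-01, -4.91610439e-04],
       [ 9.21136338e-01, -3.89238403e-01, -1.14566483e-03],
       [-1.24666798e-03, -6.90384873e-06, -9.99999223e-01]]), 'wrist_force': array([-0.50374556, -0.2651009 , -0.01301055]), 'wrist_torque': array([-0.02134685, -0.01859042, -0.02743163]), 'grip_width': 0.0854348011379561} 0.1734
```

View pics/a_scene.png

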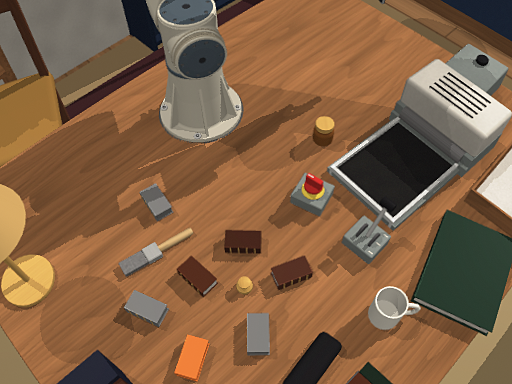

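View pics/a_top.png

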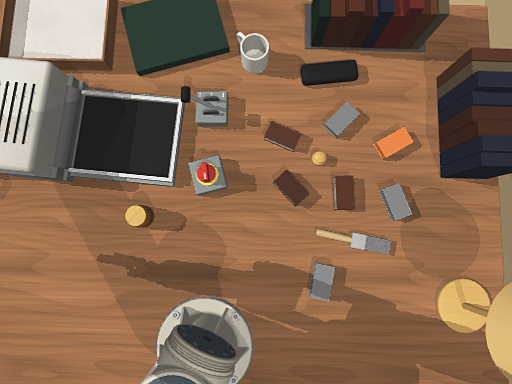

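```bash
python3 - <<'E'
from cell import *
import cv2
for c in ("scene","top"):
    k=calibration(c); print(-k["R"].T@k["t"])
p=cv2.imread("pics/a_top.png"); 
cv2.imwrite("pics/a_t1.png",cv2.resize(p[60:260,130:330],None,fx=3,fy=3,interpolation=cv2.INTER_CUBIC))
cv2.imwrite("pics/a_t2.png",cv2.resize(p[100:300,310:510],None,fx=3,fy=3,interpolation=cv2.INTER_CUBIC))
E
```

```text
[ 0.84550651 -0.57358159  1.10702233]
[ 0.30189011 -0.13200998  0.99720049]
```

View crops.

View pics/a_t1.png

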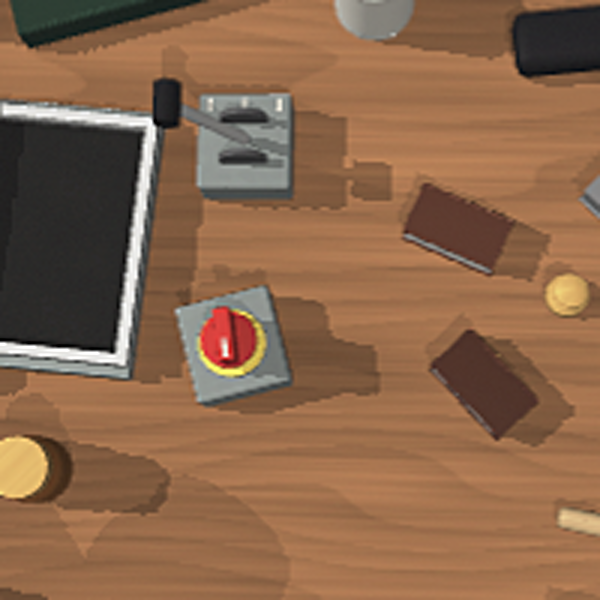

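View pics/a_t2.png

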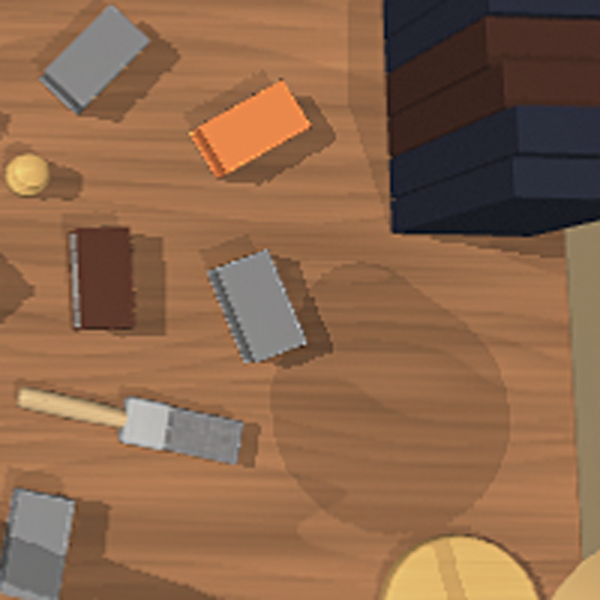

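```bash
python3 - <<'E'
from cell import *
import cv2
p=cv2.imread("pics/a_scene.png"); 
cv2.imwrite("pics/a_s1.png",cv2.resize(p[100:300,270:480],None,fx=3,fy=3,interpolation=cv2.INTER_CUBIC))
cv2.imwrite("pics/a_s2.png",cv2.resize(p[200:350,150:340],None,fx=4,fy=4,interpolation=cv2.INTER_CUBIC))
E
```

```text
(no output)
```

View pics/a_s1.png

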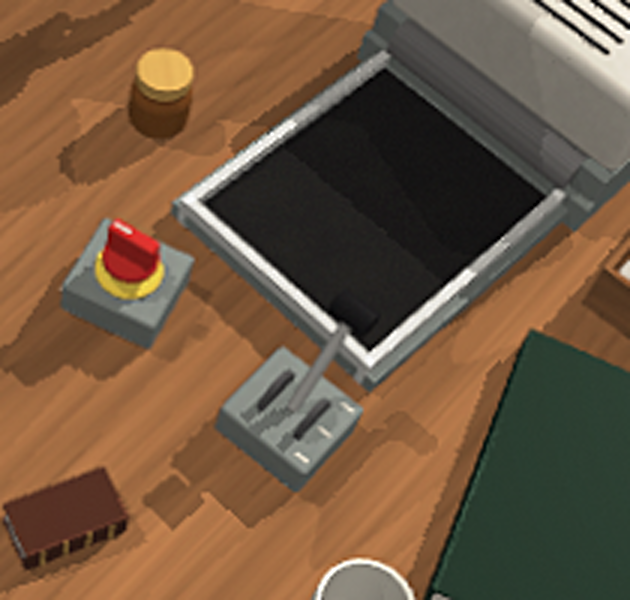

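View pics/a_s2.png

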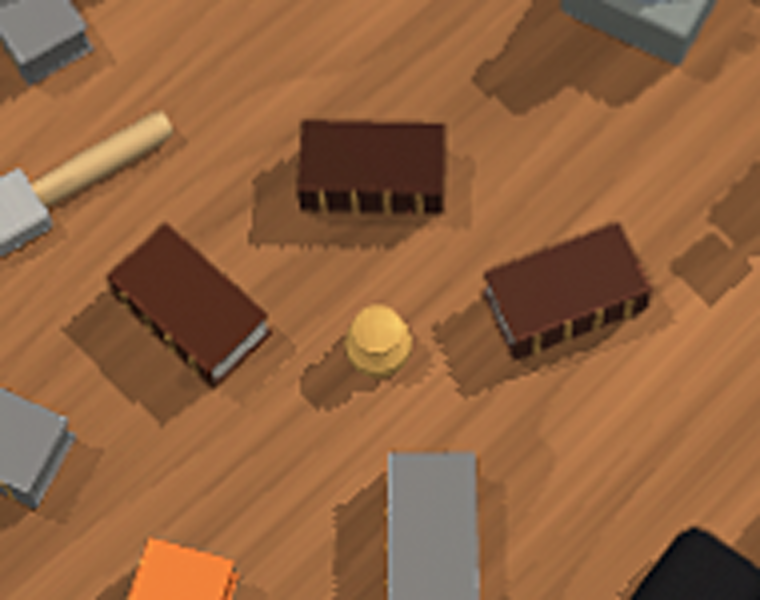

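```bash
cat > geo.py <<'E'
import cv2,numpy as np
from cell import *
def cloud(c,d):
    k=calibration(c); h,w=d.shape
    u,v=np.meshgrid(np.arange(w),np.arange(h))
    n=cv2.undistortPoints(np.stack([u,v],-1).reshape(-1,1,2).astype(float),k["intrinsics"],k["dist"]).reshape(h,w,2)
    P=np.dstack([n[...,0]*d,n[...,1]*d,d])
    W=(P-k["t"])@k["R"]
    W[d==0]=np.nan
    return W
def pix(c,X):
    k=calibration(c); r,_=cv2.Rodrigues(k["R"])
    return cv2.projectPoints(np.array(X,float).reshape(-1,1,3),r,k["t"],k["intrinsics"],k["dist"])[0].reshape(-1,2)
def tri(ps,pt):
    A=[]
    for c,p in (("scene",ps),("top",pt)):
        k=calibration(c); n=cv2.undistortPoints(np.array([[p]],float),k["intrinsics"],k["dist"]).ravel()
        M=np.c_[k["R"],k["t"]]; A+= [n[0]*M[2]-M[0], n[1]*M[2]-M[1]]
    X=np.linalg.svd(np.array(A))[2][-1]; return X[:3]/X[3]
def books(p,W,zlo=.02,zhi=.045):
    b,g,r=[p[...,i].astype(int) for i in range(3)]
    m=((r<110)&(r>45)&(r>b+20)&(g<60)&(b<60)&(W[...,2]>zlo)&(W[...,2]<zhi)).astype(np.uint8)
    m[np.isnan(W[...,0])]=0
    m=cv2.morphologyEx(m,cv2.MORPH_OPEN,np.ones((3,3)))
    n,l,st,ce=cv2.connectedComponentsWithStats(m)
    out=[]
    for i in range(1,n):
        if st[i,4]<60: continue
        X=W[l==i]; zm=np.median(X[:,2]); X=X[abs(X[:,2]-zm)<.006]
        if len(X)<60: continue
        (cx,cy),(a,bb),an=cv2.minAreaRect((X[:,:2]*1000).astype(np.float32))
        if a<bb: a,bb,an=bb,a,an+90
        out.append((ce[i].round(0),np.round([cx/1000,cy/1000,zm],4),round(a),round(bb),round((an+90)%180-90,1)))
    return out
E
python3 - <<'E'
from geo import *
for c in("top","scene"):
    p=cv2.imread(f"pics/a_{c}.png"); d=np.load(f"pics/a_{c}.npy"); W=cloud(c,d)
    print(c); 
    for o in books(p,W): print(o)
    # red
    b,g,r=[p[...,i].astype(int) for i in range(3)]
    m=(r>140)&(g<60)&(b<60)
    X=W[m];X=X[X[:,2]>.05]
    z=np.nanmax(X[:,2]); T=X[X[:,2]>z-.006]; print("wing",z,len(T),T.mean(0)); 
    (cx,cy),s,an=cv2.minAreaRect((T[:,:2]*1000).astype(np.float32)); print(cx,cy,s,an)
T=cloud("top",np.load("pics/a_top.npy")); 
for n,(u,v) in dict(belt=(120,135),railR=(178,140),railFar=(130,96),railNear=(130,180),grip=(185,94),pivbox=(200,120),jar=(138,216)).items(): print(n,T[v,u].round(4))
S=cloud("scene",np.load("pics/a_scene.npy"))
for n,(u,v) in dict(belt=(395,165),grip=(387,203)).items(): print(n,S[v,u].round(4))
E
```

```text
top
(array([ 8., 28.]), array([0.8578, 0.5921, 0.0344]), 174, 7, 0.0)
(array([112.,  18.]), array([0.8931, 0.2979, 0.0327]), 112, 4, 0.4)
(array([395.,  44.]), array([ 0.835 , -0.505 ,  0.0322]), 103, 5, -89.7)
(array([277., 127.]), array([ 0.5837, -0.1818,  0.0295]), 45, 17, 70.5)
(array([445., 135.]), array([ 0.5706, -0.6368,  0.0322]), 76, 4, 0.2)
(array([291., 187.]), array([ 0.4195, -0.2202,  0.0294]), 88, 50, 41.9)
(array([344., 192.]), array([ 0.4093, -0.3627,  0.0295]), 89, 47, 3.6)
wing 0.09682004311415023 29 [0.44332097 0.00209512 0.09382522]
448.23797607421875 5.205315589904785 (44.37716293334961, 12.835685729980469) 8.00944995880127
scene
(array([475., 200.]), array([0.7782, 0.3006, 0.0337]), 55, 7, 3.4)
(array([243., 239.]), array([ 0.4191, -0.2191,  0.0297]), 89, 50, 43.9)
(array([196., 274.]), array([ 0.4095, -0.363 ,  0.0301]), 90, 50, 2.5)
(array([292., 270.]), array([ 0.5622, -0.1929,  0.0307]), 88, 50, 67.1)
wing 0.09820493152690082 52 [0.45324755 0.00533278 0.09486903]
448.7987060546875 5.625507354736328 (42.272430419921875, 16.07624053955078) 11.544727325439453
belt [0.5546 0.2534 0.0186]
railR [0.5426 0.0907 0.0247]
railFar [0.6613 0.2276 0.0346]
railNear [0.4299 0.2169 0.0188]
grip [0.6299 0.0531 0.1401]
pivbox [0.5943 0.0295 0.0447]
jar [0.3314 0.1714 0.0718]
belt [0.5475 0.2416 0.0227]
grip [0.6323 0.0528 0.1365]
```

```bash
python3 - <<'E'
from geo import *
for c in("top","scene"):
    p=cv2.imread(f"pics/a_{c}.png"); d=np.load(f"pics/a_{c}.npy"); W=cloud(c,d); z=W[...,2]
    b,g,r=[p[...,i].astype(int) for i in range(3)]
    def rect(m,name):
        X=W[m]; (cx,cy),s,an=cv2.minAreaRect((X[:,:2]*1000).astype(np.float32)); print(c,name,len(X),np.round([cx,cy,*s,an],1),"z",np.median(X[:,2]).round(4), "mean",X.mean(0).round(4))
    def box(x0,x1,y0,y1): return (W[...,0]>x0)&(W[...,0]<x1)&(W[...,1]>y0)&(W[...,1]<y1)
    rect(box(.5,.7,-.08,.08)&(z>.034)&(z<.048),"leverbox")
    rect(box(.37,.53,-.08,.08)&(z>.034)&(z<.048),"stopbox")
    rect(box(.5,.75,0,.12)&(z>.09),"levertop")
    dark=(r<50)&(g<50)&(b<50)
    rect(box(.5,.75,0,.12)&(z>.10)&dark,"grip")
    rect(box(.4,.7,.08,.36)&(z>.012)&(z<.027)&dark&(r<40),"belt")
    rect(box(.35,.76,.06,.34)&(z>.029)&(z<.045)&(r>120)&(g>120),"rails")
E
python3 - <<'E'
import cv2
p=cv2.imread("pics/a_top.png")
cv2.imwrite("pics/a_t3.png",cv2.resize(p[75:195,50:250],None,fx=4,fy=4,interpolation=cv2.INTER_CUBIC))
p=cv2.imread("pics/a_scene.png")
cv2.imwrite("pics/a_s3.png",cv2.resize(p[110:260,290:490],None,fx=4,fy=4,interpolation=cv2.INTER_CUBIC))
E
```

```text
top leverbox 810 [590.6   2.   85.  180.5  89.6] z 0.0394 mean [ 0.6324 -0.0009  0.0395]
top stopbox 756 [447.9   4.5  90.3  84.9  15.9] z 0.0396 mean [0.4453 0.0022 0.0398]
top levertop 202 [634.   44.7  41.3  37.2  89.6] z 0.136 mean [0.6321 0.0491 0.1297]
top grip 130 [632.4  54.3  34.2  20.6   2.7] z 0.1382 mean [0.6304 0.0536 0.1372]
top belt 3959 [552.9 237.6 260.6 206.6  85.7] z 0.0201 mean [0.5553 0.28   0.0201]
top rails 933 [552.2 219.2 257.2 231.6  85.7] z 0.0333 mean [0.5514 0.1806 0.0334]
scene leverbox 934 [589.7   0.7 180.3  87.4   2.3] z 0.0405 mean [ 0.6356 -0.0023  0.0405]
scene stopbox 651 [448.6   5.1  91.1  88.9  16.6] z 0.0399 mean [ 0.4557 -0.0036  0.04  ]
scene levertop 209 [634.5  50.7  41.8  33.9  50.2] z 0.1347 mean [0.6353 0.0471 0.1273]
scene grip 147 [634.8  56.   25.6  34.9  85.5] z 0.1372 mean [0.6356 0.0513 0.1363]
scene belt 4992 [549.5 239.2 255.8 207.2  85.8] z 0.0208 mean [0.5514 0.2346 0.0208]
scene rails 793 [550.  219.5 257.2 232.9  85.8] z 0.034 mean [0.5545 0.1751 0.034 ]
```

View pics/a_t3.png

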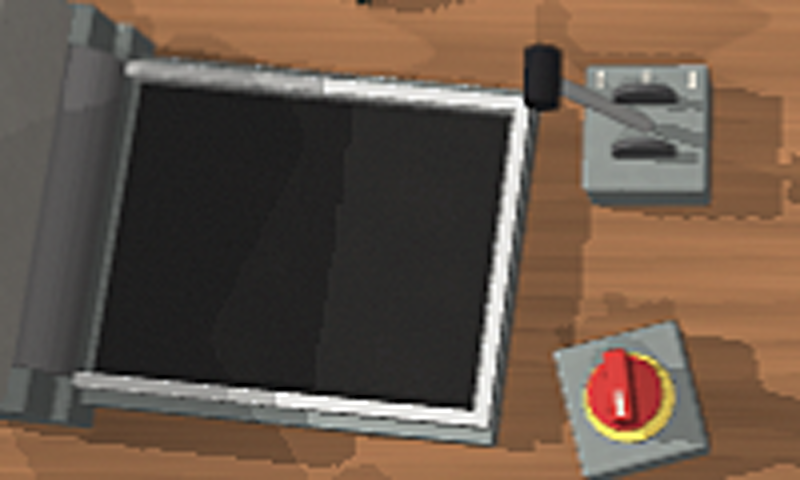

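View pics/a_s3.png

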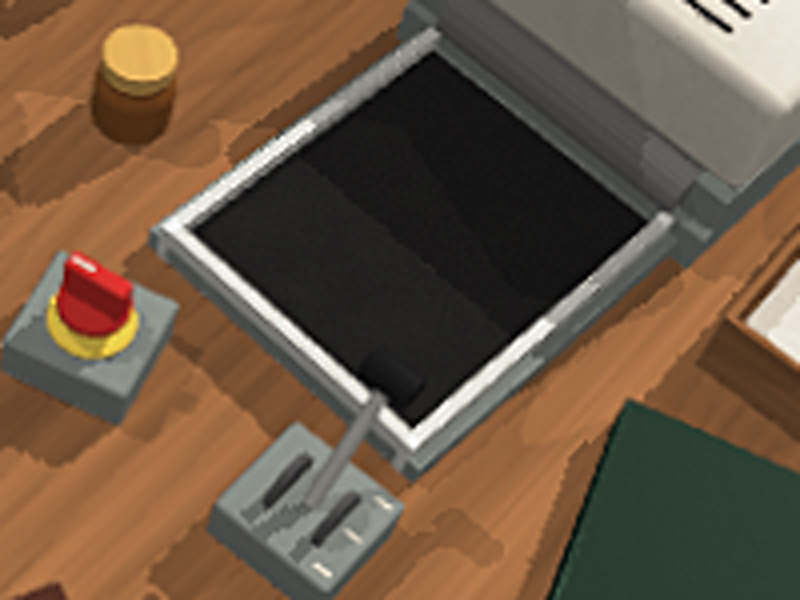

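```bash
cat >> geo.py <<'E'
def ray(c,p,z):
    k=calibration(c); n=cv2.undistortPoints(np.array([[p]],float),k["intrinsics"],k["dist"]).ravel()
    o=-k["R"].T@k["t"]; d=k["R"].T@np.array([n[0],n[1],1]); return (o+d*(z-o[2])/d[2])
E
python3 - <<'E'
from geo import *
t=lambda x,y:(50+(x-1.5)/4,75+(y-1.5)/4)
s=lambda x,y:(290+(x-1.5)/4,110+(y-1.5)/4)
for n,a in dict(inBR=(475,407),inTR=(512,115),outBR=(489,427),outTR=(535,93),).items(): print("top",n,ray("top",t(*a),.034)[:2].round(4))
for n,a in dict(inL=(195,232),inBot=(414,428),outL=(155,232),outBot=(413,452)).items(): print("scene",n,ray("scene",s(*a),.034 if 'out' in n else .02)[:2].round(4))
for c in("top","scene"):
    p=cv2.imread(f"pics/a_{c}.png"); d=np.load(f"pics/a_{c}.npy"); W=cloud(c,d); z=W[...,2]
    m=(W[...,0]>.5)&(W[...,0]<.72)&(W[...,1]>-.08)&(W[...,1]<.06)&(z>.034)&(z<.052)
    n,l,st,ce=cv2.connectedComponentsWithStats(m.astype(np.uint8)); i=1+np.argmax(st[1:,4])
    X=W[l==i]; print(c,cv2.minAreaRect((X[:,:2]*1000).astype(np.float32)))
    # white rail points: end rail line
    b,g,r=[p[...,i].astype(int) for i in range(3)]
    R=(W[...,0]>.46)&(W[...,0]<.63)&(W[...,1]>.07)&(W[...,1]<.13)&(z>.030)&(z<.038)&(g>150)
    X=W[R]; f=np.polyfit(X[:,0],X[:,1],1); print("endrail y at x=.55",np.polyval(f,.55),np.degrees(np.arctan(f[0])))
    for lo,hi in((.4,.48),(.62,.72)):
        R=(W[...,1]>.13)&(W[...,1]<.33)&(W[...,0]>lo)&(W[...,0]<hi)&(z>.030)&(z<.038)&(g>110)
        X=W[R]; f=np.polyfit(X[:,1],X[:,0],1); print("rail x at y=.235",np.polyval(f,.235),np.degrees(np.arctan(f[0])))
E
```

```text
top inBR [0.4402 0.1091]
top inTR [0.6432 0.095 ]
top outBR [0.4269 0.099 ]
top outTR [0.6593 0.08  ]
scene inL [0.4412 0.1224]
scene inBot [0.6438 0.1063]
scene outL [0.4273 0.0939]
scene outBot [0.6567 0.083 ]
top ((634.8667602539062, 1.2706069946289062), (90.81229400634766, 85.1068115234375), 1.859184741973877)
endrail y at x=.55 0.09580641415204988 -4.170731365889592
rail x at y=.235 0.442265694445457 4.350902243310109
rail x at y=.235 0.6631278561777845 4.595113091061692
scene ((634.0265502929688, 2.480243682861328), (91.49239349365234, 87.36457824707031), 2.2604188919067383)
endrail y at x=.55 0.09683305487654995 -4.274711480527079
rail x at y=.235 0.442093912846782 4.32746854527505
rail x at y=.235 0.6624147165836832 4.234663048949887
```

```bash
cat > plan.py <<'E'
# plan.py x y ztip|g jaw_deg : TCP target; z is height of the grasp point (155 mm ahead)
import sys,numpy as np
from cell import *
from scipy.spatial.transform import Rotation as Ro
def plan(x,y,zg,jaw):
    s=sense(); R=s["tool_rot"]; 
    cur=np.degrees(np.arctan2(R[1,0],R[0,0])); d=(jaw-cur+90)%180-90 
    a=np.radians(cur+d); X=np.array([np.cos(a),np.sin(a),0]); Z=np.array([0,0,-1.]); T=np.c_[X,np.cross(Z,X),Z]
    dp=R.T@(np.array([x,y,zg+.155])-s["position"])*1000
    rv=Ro.from_matrix(R.T@T).as_rotvec(degrees=True)
    print("jaw now",cur.round(1),"pos",s["position"].round(4),"q",s["q"].round(1),"F",s["wrist_force"].round(1),"grip",round(s["grip_width"],4),"t",s["time_s"])
    print("delta mm",dp.round(1),"rot",rv.round(2))
if __name__=="__main__": plan(*map(float,sys.argv[1:]))
E
python3 plan.py .4485 .005 .15 2
```

```text
jaw now 67.1 pos [0.2432 0.5755 0.404 ] q [67.  20.3 93.6  0.  66.2 -0.1] F [-0.5 -0.3 -0. ] grip 0.0854 t 0.1
delta mm [-445.5  411.2   99.6] rot [4.000e-02 6.000e-02 6.509e+01]
```

>>> step_arm --pt "1 -445.5 411.2 0 0 0 65.1" --pt "1 -445.5 411.2 0 0 0 65.1" --pt "1 -445.5 411.2 0 0 0 65.1" --pt "1 -445.5 411.2 0 0 0 65.1" --pt "1 -445.5 411.2 0 0 0 65.1" --pt "1 -445.5 411.2 0 0 0 65.1" --pt "1 -445.5 411.2 0 0 0 65.1" --pt "1 -445.5 411.2 0 0 0 65.1"

```text
time_s: 0.9
position: [0.3788, 0.1975, 0.4047]
tool_rot: [[1.0, 0.03, 0.0], [0.03, -1.0, 0.0], [0.0, -0.0, -1.0]]
wrist_force: [1.7, 0.9, 0.2]
grip_width: -0.0002
```

```bash
python3 plan.py .4485 .005 .10 2
```

```text
jaw now 1.7 pos [0.3788 0.1975 0.4047] q [ 27.3   2.1 116.4  -0.   61.4  25.6] F [1.7 0.9 0.2] grip -0.0002 t 0.9
delta mm [ 64.  194.4 149.7] rot [-0.   -0.01 -0.31]
```

>>> step_arm --pt "1 64 194.4 0 0 0 0" --pt "1 64 194.4 0 0 0 0" --pt "1 64 194.4 0 0 0 0" --pt "1 64 194.4 0 0 0 0" --pt "1 64 194.4 50 0 0 0" --pt "1 64 194.4 100 0 0 0" --pt "1 64 194.4 115 0 0 0" --pt "1 64 194.4 115 0 0 0"

```text
time_s: 1.7
position: [0.4482, 0.007, 0.2872]
tool_rot: [[0.999, 0.034, -0.006], [0.034, -0.999, -0.0], [-0.006, -0.0, -1.0]]
wrist_force: [-0.1, 0.9, 0.2]
grip_width: -0.0
```

```bash
python3 plan.py .4485 .005 .10 2; python3 look.py b; python3 -c "
import cv2
p=cv2.imread('pics/b_scene.png');cv2.imwrite('pics/b_s.png',cv2.resize(p[100:260,250:450],None,fx=4,fy=4,interpolation=cv2.INTER_CUBIC)[:600])"
```

```text
jaw now 2.0 pos [0.4482 0.007  0.2872] q [  0.7  14.1 120.5  -0.   45.8  -1.3] F [-0.1  0.9  0.2] grip -0.0 t 1.7
delta mm [ 0.4  2.  32.2] rot [-0.01  0.33 -0.04]
```

View pics/b_s.png

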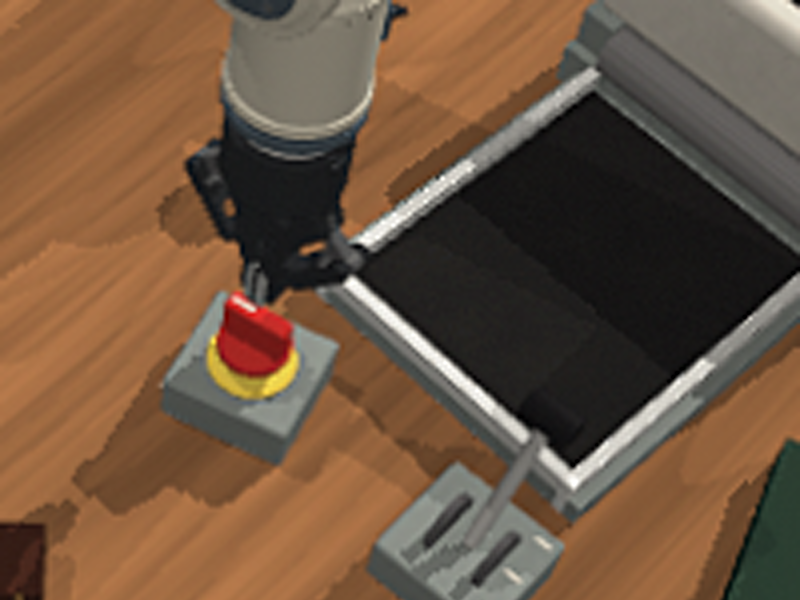

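>>> step_arm --pt "1 0.4 2 14 0 0 0" --pt "1 0.4 2 18 0 0 0" --pt "1 0.4 2 20 0 0 0" --pt "1 0.4 2 22 0 0 0" --pt "1 0.4 2 23 0 0 0" --pt "1 0.4 2 24 0 0 0"

```text
time_s: 2.4
position: [0.4503, 0.0054, 0.2662]
tool_rot: [[0.999, 0.035, 0.001], [0.035, -0.999, 0.0], [0.001, -0.0, -1.0]]
wrist_force: [-0.0, 0.4, 1.8]
grip_width: -0.0003
```

>>> step_arm --pt "1 0 0 2 0 0 0" --pt "1 0 0 4 0 0 0" --pt "1 0 0 5 0 0 0" --pt "1 0 0 6 0 0 0" --pt "1 0 0 6 0 0 0"

```text
time_s: 2.9
position: [0.4505, 0.0054, 0.2603]
tool_rot: [[0.999, 0.035, 0.001], [0.035, -0.999, 0.0], [0.001, -0.0, -1.0]]
wrist_force: [-1.1, 0.9, 13.2]
grip_width: 0.0001
```

>>> step_arm --pt "1 0 0 0.5 0 0 0" --pt "1 0 0 0.5 0 0 0" --pt "1 0 0 -40 0 0 0" --pt "0.2 0 0 -90 0 0 0" --pt "0.2 0 0 -130 0 0 0" --pt "0.2 40 0 -130 0 0 0" --pt "0.2 90 0 -130 0 0 0" --pt "0.2 130 0 -130 0 0 0"

```text
time_s: 3.7
position: [0.5816, 0.0098, 0.3901]
tool_rot: [[0.999, 0.035, 0.001], [0.035, -0.999, -0.0], [0.001, 0.0, -1.0]]
wrist_force: [0.6, -0.4, 0.9]
grip_width: 0.0683
```

```bash
python3 look.py c; python3 - <<'E'
from geo import *
for c in("top","scene"):
    p=cv2.imread(f"pics/c_{c}.png"); d=np.load(f"pics/c_{c}.npy"); W=cloud(c,d); z=W[...,2]
    b,g,r=[p[...,i].astype(int) for i in range(3)]
    m=(W[...,0]>.59)&(W[...,0]<.68)&(W[...,1]>.02)&(W[...,1]<.09)&(z>.10)&(z<.145)&(r<50)
    X=W[m]; print(c,len(X),X.min(0),X.max(0),cv2.minAreaRect((X[:,:2]*1000).astype(np.float32)))
    cv2.imwrite(f"pics/c_{c}z.png",cv2.resize(p[60:210,130:330] if c=="top" else p[140:290,290:490],None,fx=4,fy=4,interpolation=cv2.INTER_CUBIC))
E
python3 plan.py .6335 .0545 .135 2
```

```text
jaw now 2.0 pos [0.5836 0.0099 0.3891] q [ 0.8 17.4 99.7 -0.  62.8 -1.2] F [ 0.2 -0.5  0.7] grip 0.0684 t 3.8
delta mm [ 51.3 -42.8  99.2] rot [ 0.01 -0.1  -0.  ]Traceback (most recent call last):
  File "<stdin>", line 6, in <module>
    return umr_minimum(a, axis, None, out, keepdims, initial, where)
ValueError: zero-size array to reduction operation minimum which has no identity
```

>>> step_arm --pt "0.2 30 -25 0 0 0 0" --pt "0.2 51 -43 0 0 0 0" --pt "0.2 51 -43 30 0 0 0" --pt "0.2 51 -43 50 0 0 0" --pt "0.2 51 -43 60 0 0 0" --pt "0.2 51 -43 60 0 0 0"

```text
time_s: 4.4
position: [0.6283, 0.0544, 0.3279]
tool_rot: [[0.999, 0.035, -0.004], [0.035, -0.999, -0.0], [-0.004, 0.0, -1.0]]
wrist_force: [-0.7, 0.1, -1.0]
grip_width: 0.0681
```

```bash
python3 look.py d; python3 - <<'E'
import cv2
for c in("top","scene"):
    p=cv2.imread(f"pics/d_{c}.png")
    cv2.imwrite(f"pics/d_{c}z.png",cv2.resize(p[60:210,130:330] if c=="top" else p[120:270,290:490],None,fx=4,fy=4,interpolation=cv2.INTER_CUBIC))
E
python3 plan.py .6335 .0545 .128 2
```

```text
jaw now 2.0 pos [0.6293 0.0544 0.3302] q [ 4.8 25.1 96.5 -0.  58.4  2.8] F [0.7 0.5 0.8] grip 0.068 t 4.5
delta mm [ 4.2  0.1 47.2] rot [ 0.   -0.   -0.02]
```

View pics/d_scenez.png

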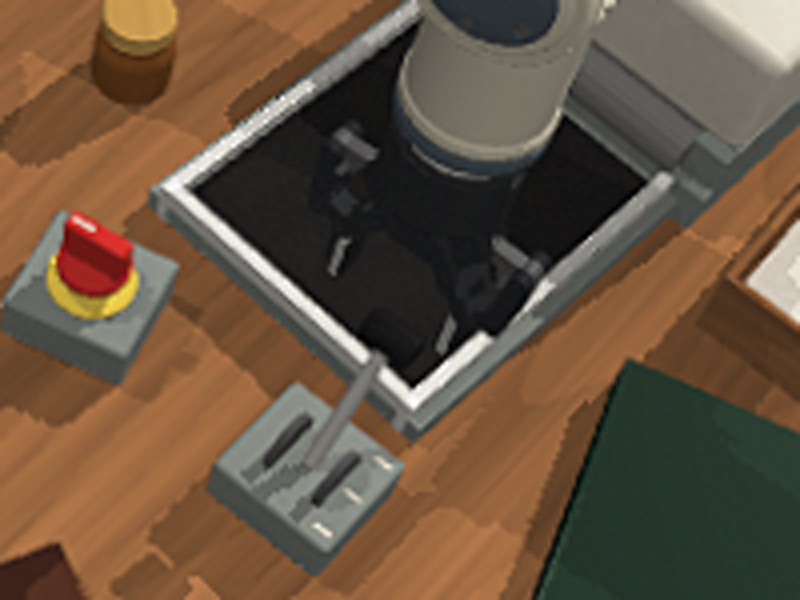

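>>> step_arm --pt "0.2 4 0 25 0 0 0" --pt "0.2 4 0 45 0 0 0" --pt "0.2 4 0 47 0 0 0" --pt "0.6 4 0 47 0 0 0" --pt "1 4 0 47 0 0 0" --pt "1 4 0 47 0 0 0" --pt "1 4 0 47 0 0 0"

```text
time_s: 5.2
position: [0.6337, 0.0549, 0.2844]
tool_rot: [[0.999, 0.034, 0.002], [0.034, -0.999, 0.001], [0.002, -0.0, -1.0]]
wrist_force: [-1.9, 1.9, 7.3]
grip_width: 0.0353
```

>>> step_arm --pt "1 0 8 -4.5 0 0 0" --pt "1 0 15 -8 0 0 0" --pt "1 0 25 -11.5 0 0 0" --pt "1 0 34 -14 0 0 0" --pt "1 0 44 -15.5 0 0 0" --pt "1 0 54 -16 0 0 0" --pt "1 0 64 -15.5 0 0 0" --pt "1 0 74 -14 0 0 0"

```text
time_s: 6.0
position: [0.6357, -0.0186, 0.2972]
tool_rot: [[0.999, 0.034, -0.0], [0.034, -0.999, 0.002], [-0.0, -0.002, -1.0]]
wrist_force: [-1.3, 8.2, -1.9]
grip_width: 0.0349
```

>>> step_arm --pt "1 0 10 2.5 0 0 0" --pt "1 0 19 6 0 0 0" --pt "1 0 28 10.5 0 0 0" --pt "1 0 36.5 15.7 0 0 0" --pt "1 0 38.5 17 0 0 0" --pt "1 0 38.5 17 0 0 0" --pt "1 0 38.5 17 0 0 0"

```text
time_s: 6.7
position: [0.6368, -0.0578, 0.2804]
tool_rot: [[0.999, 0.035, -0.001], [0.035, -0.999, 0.0], [-0.001, -0.0, -1.0]]
wrist_force: [-5.5, -1.6, 4.8]
grip_width: 0.0352
```

>>> step_arm --pt "1 0 3 2 0 0 0" --pt "1 0 5 3.5 0 0 0" --pt "1 0 5 3.5 0 0 0"

```text
time_s: 7.0
position: [0.6369, -0.0627, 0.2769]
tool_rot: [[0.999, 0.035, -0.001], [0.035, -0.999, 0.0], [-0.001, -0.0, -1.0]]
wrist_force: [-5.7, 1.1, 4.9]
grip_width: 0.035
```

```bash
python3 look.py e; python3 - <<'E'
import cv2
for c in("top","scene"):
    p=cv2.imread(f"pics/e_{c}.png")
    cv2.imwrite(f"pics/e_{c}z.png",cv2.resize(p[60:210,130:330] if c=="top" else p[120:270,290:490],None,fx=4,fy=4,interpolation=cv2.INTER_CUBIC))
E
```

```text
(no output)
```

View pics/e_scenez.png

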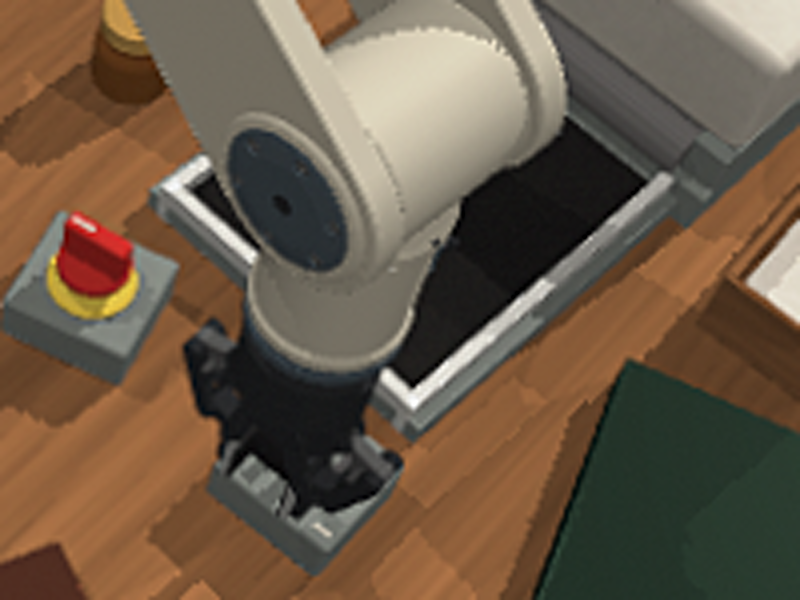

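>>> step_arm --pt "1 0 2 1.5 0 0 0" --pt "1 0 4 3 0 0 0" --pt "1 0 4 3 0 0 0"

```text
time_s: 7.4
position: [0.637, -0.0658, 0.2745]
tool_rot: [[0.999, 0.034, -0.001], [0.034, -0.999, 0.002], [-0.001, -0.002, -1.0]]
wrist_force: [-7.5, 6.9, 10.5]
grip_width: 0.0348
```

>>> step_arm --pt "1 0 0.5 0.5 0 0 0" --pt "0.2 0 0 0 0 0 0" --pt "0.2 0 0 0 0 0 0" --pt "0.2 0 0 0 0 0 0" --pt "0.2 0 0 -40 0 0 0" --pt "0.2 0 0 -80 0 0 0" --pt "0.2 0 0 -120 0 0 0" --pt "0.2 -60 0 -120 0 0 0"

```text
time_s: 8.2
position: [0.5932, -0.0689, 0.4]
tool_rot: [[0.999, 0.035, 0.016], [0.035, -0.999, -0.002], [0.016, 0.002, -1.0]]
wrist_force: [1.7, -0.3, 0.7]
grip_width: 0.0681
```

>>> step_arm --pt "0.2 -50 40 0 0 0 0" --pt "0.2 -90 80 0 0 0 0" --pt "0.2 -130 100 0 0 0 0"

```text
time_s: 8.5
position: [0.4723, -0.166, 0.3935]
tool_rot: [[0.999, 0.036, 0.002], [0.036, -0.999, -0.001], [0.001, 0.001, -1.0]]
wrist_force: [-0.1, -0.3, 1.0]
grip_width: 0.0678
```

```bash
python3 look.py f; python3 - <<'E'
from geo import *
for c in("top","scene"):
    p=cv2.imread(f"pics/f_{c}.png"); d=np.load(f"pics/f_{c}.npy"); W=cloud(c,d); z=W[...,2]
    b,g,r=[p[...,i].astype(int) for i in range(3)]
    m=(W[...,0]>.59)&(W[...,0]<.68)&(W[...,1]>-.1)&(W[...,1]<.09)&(z>.10)&(z<.15)&(r<50)
    X=W[m]; print(c,len(X)); 
    if len(X)>5: print(X.min(0),X.max(0),cv2.minAreaRect((X[:,:2]*1000).astype(np.float32)))
    cv2.imwrite(f"pics/f_{c}z.png",cv2.resize(p[60:210,130:330] if c=="top" else p[120:270,290:490],None,fx=4,fy=4,interpolation=cv2.INTER_CUBIC))
    for o in books(p,W): print(o)
E
```

```text
top 0
(array([ 8., 27.]), array([0.8608, 0.5917, 0.0344]), 173, 7, 0.7)
(array([93., 56.]), array([0.772 , 0.3439, 0.0329]), 192, 94, -52.1)
(array([290., 181.]), array([ 0.439 , -0.216 ,  0.0293]), 37, 34, -22.7)
(array([345., 192.]), array([ 0.4092, -0.3628,  0.0294]), 89, 47, 2.2)
scene 155
[ 0.61914609 -0.06485997  0.1216241 ] [ 0.65376815 -0.04175167  0.14242126] ((636.48046875, -53.28179168701172), (23.02251625061035, 34.57480239868164), 89.64884185791016)
(array([243., 239.]), array([ 0.4194, -0.2194,  0.0296]), 89, 51, 43.6)
(array([196., 274.]), array([ 0.4095, -0.3628,  0.0305]), 90, 50, 2.3)
(array([292., 270.]), array([ 0.5626, -0.1933,  0.0306]), 88, 51, 66.6)
```

View pics/f_scenez.png

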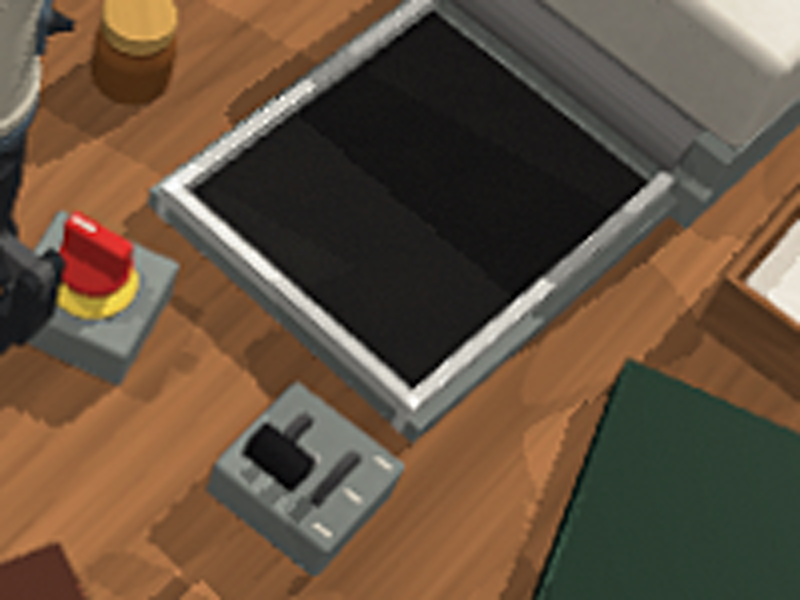

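View pics/f_topz.png

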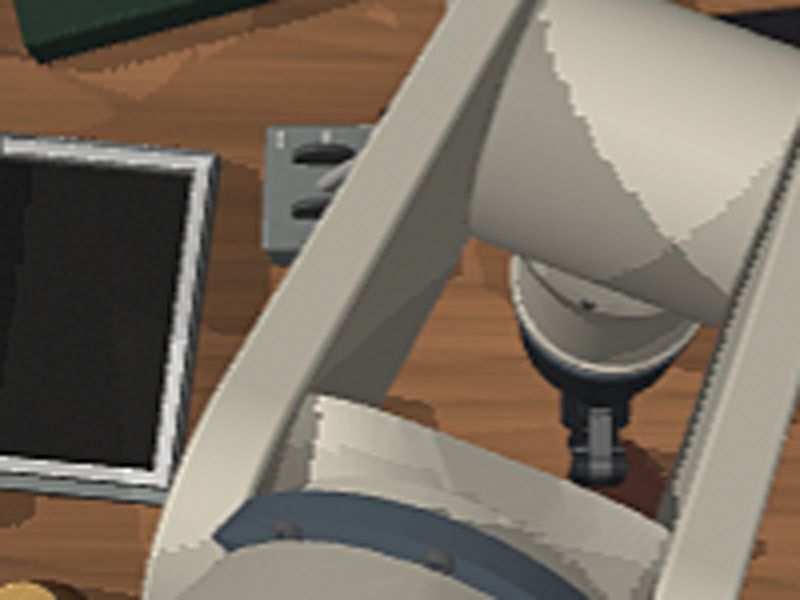

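```bash
python3 - <<'E'
import numpy as np
C=np.array([.5525,.2335]);a=np.radians(-4.3);X=np.array([np.cos(a),np.sin(a)]);Y=np.array([-X[1],X[0]])
for s in((-.05,.068),(.05,.068),(0,-.068)): print(C+s[0]*X+s[1]*Y)
from geo import *
W=cloud("top",np.load("pics/a_top.npy")); print(W[158,319],W[220,325],W[240,375])
E
python3 plan.py .4194 -.2195 .022 -46.7
```

```text
[0.5077393  0.30505753]
[0.60745781 0.29755965]
[0.54740145 0.16569141]
[ 0.49987338 -0.2934566   0.03347564] [ 0.33513219 -0.31574936  0.00080263] [ 0.28458044 -0.44588667  0.01823217]
jaw now 1.8 pos [ 0.4692 -0.1669  0.393 ] q [-1.970e+01  9.600e+00  1.095e+02 -1.000e-01  6.100e+01 -2.150e+01] F [ 0.3  0.2 -0.1] grip 0.0685 t 8.6
delta mm [-50.9  50.8 216.2] rot [ 0.1   0.12 48.52]
```

>>> step_arm --pt "0.15 -50.9 50.8 0 0 0 48.5" --pt "0.15 -50.9 50.8 0 0 0 48.5" --pt "0.15 -50.9 50.8 30 0 0 48.5" --pt "0.15 -50.9 50.8 80 0 0 48.5" --pt "0.15 -50.9 50.8 110 0 0 48.5" --pt "0.15 -50.9 50.8 140 0 0 48.5" --pt "0.15 -50.9 50.8 150 0 0 48.5" --pt "0.15 -50.9 50.8 150 0 0 48.5"

```text
time_s: 9.4
position: [0.4241, -0.2171, 0.2422]
tool_rot: [[0.691, -0.723, -0.002], [-0.723, -0.691, 0.001], [-0.002, 0.001, -1.0]]
wrist_force: [0.6, -0.4, 0.3]
grip_width: 0.0726
```

```bash
python3 plan.py .4194 -.2195 .022 -46.7; python3 look.py g; python3 - <<'E'
import cv2
p=cv2.imread(f"pics/g_scene.png")
cv2.imwrite(f"pics/g_sz.png",cv2.resize(p[180:330,150:350],None,fx=4,fy=4,interpolation=cv2.INTER_CUBIC))
E
```

```text
jaw now -46.3 pos [ 0.4241 -0.2171  0.2422] q [-27.3  20.7 118.9  -0.   40.6  19. ] F [ 0.6 -0.4  0.3] grip 0.0726 t 9.4
delta mm [-1.4  5.  65.2] rot [0.05 0.13 0.37]
```

View pics/g_sz.png

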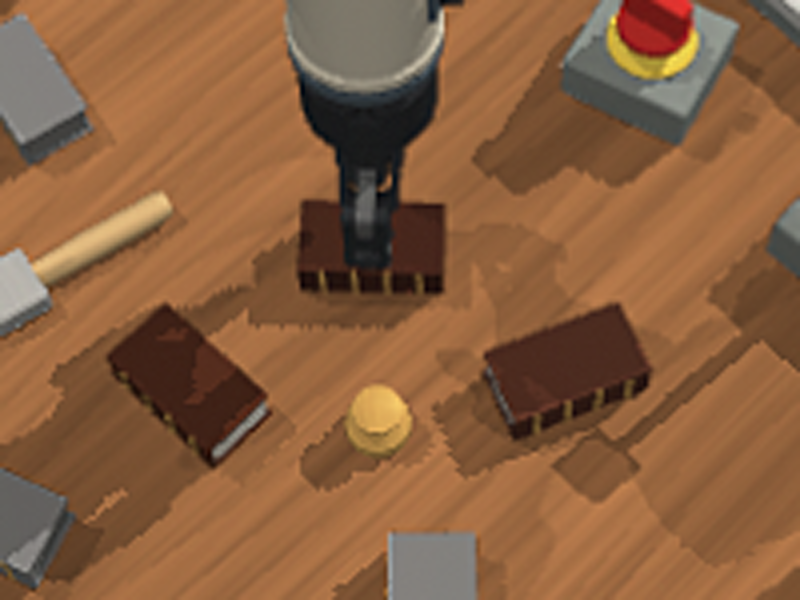

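```bash
python3 plan.py .4194 -.2195 .022 -46.7
```

```text
jaw now -46.4 pos [ 0.4249 -0.2175  0.2441] q [-27.3  20.5 118.8  -0.   40.7  19.1] F [-0.3 -0.5  0.3] grip 0.0726 t 9.5
delta mm [-2.4  5.4 67.1] rot [-0.02 -0.07  0.33]
```

>>> step_arm --pt "0.15 -2.4 5.4 20 0 0 0.3" --pt "0.15 -2.4 5.4 40 0 0 0.3" --pt "0.15 -2.4 5.4 55 0 0 0.3" --pt "0.15 -2.4 5.4 62 0 0 0.3" --pt "0.15 -2.4 5.4 65 0 0 0.3" --pt "0.15 -2.4 5.4 65 0 0 0.3"

```text
time_s: 10.1
position: [0.4191, -0.2195, 0.1789]
tool_rot: [[0.685, -0.729, 0.001], [-0.729, -0.685, -0.001], [0.001, -0.0, -1.0]]
wrist_force: [0.6, -0.1, 0.0]
grip_width: 0.0725
```

>>> step_arm --pt "1 0 0 2 0 0 0" --pt "1 0 0 2 0 0 0" --pt "1 0 0 2 0 0 0" --pt "1 0 0 2 0 0 0" --pt "1 0 0 -10 0 0 0" --pt "1 0 0 -25 0 0 0" --pt "1 0 0 -50 0 0 0" --pt "1 0 0 -50 0 0 0"

```text
time_s: 10.9
position: [0.4196, -0.2198, 0.2313]
tool_rot: [[0.684, -0.729, 0.004], [-0.729, -0.684, -0.002], [0.005, -0.002, -1.0]]
wrist_force: [0.8, -0.2, -0.7]
grip_width: 0.0491
```

```bash
python3 plan.py .5077 .305 .15 -4.3
```

```text
jaw now -46.8 pos [ 0.4196 -0.2198  0.2313] q [-27.8  21.6 119.6  -0.   38.5  19. ] F [ 0.8 -0.2 -0.7] grip 0.0491 t 10.9
delta mm [-322.  -423.5  -74.6] rot [ 1.00e-02 -2.80e-01 -4.25e+01]
```

>>> step_arm --pt "1 0 0 -40 0 0 0" --pt "1 0 0 -80 0 0 0" --pt "1 -30 -40 -95 0 0 -6" --pt "1 -60 -79 -95 0 0 -12" --pt "1 -90 -118 -95 0 0 -18" --pt "1 -120 -158 -95 0 0 -24" --pt "1 -150 -198 -95 0 0 -30" --pt "1 -180 -238 -95 0 0 -36"

```text
time_s: 11.7
position: [0.4685, 0.0764, 0.3233]
tool_rot: [[0.983, -0.183, 0.0], [-0.183, -0.983, -0.0], [0.0, -0.0, -1.0]]
wrist_force: [1.1, -0.3, -0.8]
grip_width: 0.0489
```

```bash
python3 plan.py .5077 .305 .15 -4.3
```

```text
jaw now -10.6 pos [0.4685 0.0764 0.3233] q [  9.1  12.8 116.   -0.   51.2  19.6] F [ 1.1 -0.3 -0.8] grip 0.0489 t 11.7
delta mm [  -3.4 -231.9   18.3] rot [-0.   -0.02 -6.25]
```

>>> step_arm --pt "1 -1 -40 0 0 0 -3" --pt "1 -2 -80 0 0 0 -6.2" --pt "1 -3 -120 0 0 0 -6.2" --pt "1 -3.4 -160 0 0 0 -6.2" --pt "1 -3.4 -200 0 0 0 -6.2" --pt "1 -3.4 -230 10 0 0 -6.2" --pt "1 -3.4 -231 30 0 0 -6.2" --pt "1 -3.4 -231 50 0 0 -6.2"

```text
time_s: 12.5
position: [0.5087, 0.3031, 0.2725]
tool_rot: [[0.997, -0.079, 0.001], [-0.079, -0.997, 0.0], [0.0, -0.0, -1.0]]
wrist_force: [0.7, -0.2, -1.7]
grip_width: 0.049
```

```bash
python3 look.py h; python3 plan.py .5077 .305 .043 -4.3; python3 - <<'E'
import cv2
p=cv2.imread(f"pics/h_scene.png")
cv2.imwrite(f"pics/h_sz.png",cv2.resize(p[80:230,310:510],None,fx=4,fy=4,interpolation=cv2.INTER_CUBIC))
E
```

```text
jaw now -4.6 pos [0.5075 0.3015 0.2705] q [ 30.6  26.3 103.9  -0.   50.1  35.1] F [-0.4 -0.9 -1.5] grip 0.0488 t 12.6
delta mm [ 0.3 -3.7 72.4] rot [ 0.17  0.24 -0.27]
```

View pics/h_sz.png

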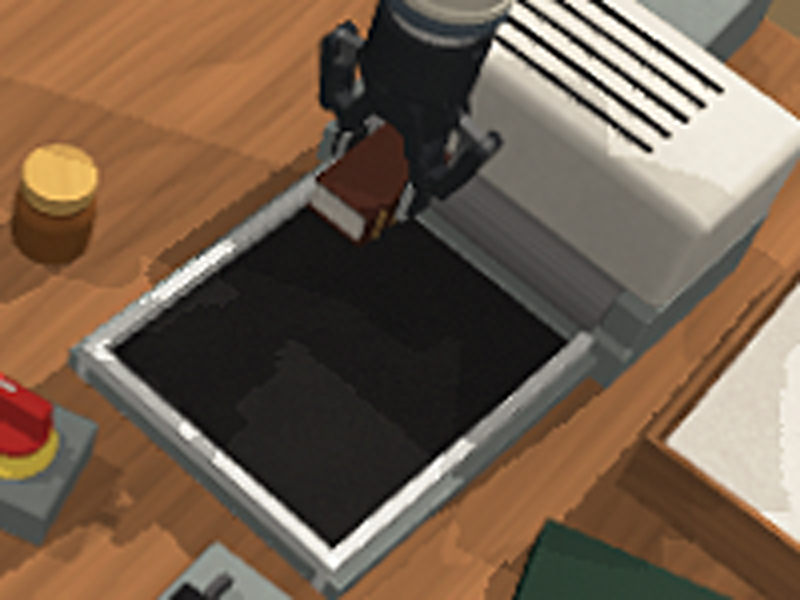

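Book held level over slot 1. Lower it.

>>> step_arm --pt "1 0 -1 25 0 0 0" --pt "1 0 -1 50 0 0 0" --pt "1 0 -1 64 0 0 0" --pt "1 0 -1 69 0 0 0" --pt "1 0 -1 71 0 0 0" --pt "1 0 -1 71 0 0 0"

```text
time_s: 13.2
position: [0.5093, 0.3031, 0.203]
tool_rot: [[0.997, -0.08, 0.001], [-0.08, -0.997, 0.001], [0.001, -0.001, -1.0]]
wrist_force: [-0.2, 0.4, -1.1]
grip_width: 0.049
```

>>> step_arm --pt "1 0 0 3 0 0 0" --pt "1 0 0 5 0 0 0" --pt "1 0 0 5 0 0 0"

```text
time_s: 13.5
position: [0.5089, 0.3029, 0.1973]
tool_rot: [[0.997, -0.08, 0.0], [-0.08, -0.997, 0.0], [0.0, -0.0, -1.0]]
wrist_force: [0.7, -0.4, -0.6]
grip_width: 0.0489
```

>>> step_arm --pt "1 0 0 1 0 0 0" --pt "1 0 0 1.5 0 0 0" --pt "0.2 0 0 1.5 0 0 0" --pt "0.2 0 0 1.5 0 0 0" --pt "0.2 0 0 1.5 0 0 0" --pt "0.2 0 0 -30 0 0 0" --pt "0.2 0 0 -80 0 0 0" --pt "0.2 0 0 -130 0 0 0"

```text
time_s: 14.3
position: [0.5085, 0.3027, 0.3279]
tool_rot: [[0.997, -0.08, -0.002], [-0.08, -0.997, -0.001], [-0.002, 0.001, -1.0]]
wrist_force: [0.7, 1.1, 0.0]
grip_width: 0.0681
```

```bash
python3 plan.py .4094 -.363 .022 -87.5
```

```text
jaw now -4.6 pos [0.5085 0.3027 0.3279] q [ 30.6  22.1 101.7  -0.   56.4  35.2] F [0.7 1.1 0. ] grip 0.0681 t 14.3
delta mm [-45.1 671.3 151.8] rot [1.300e-01 3.000e-02 8.289e+01]
```

```bash
python3 plan.py .5625 -.193 .022 -23; python3 look.py i; python3 - <<'E'
from geo import *
for c in("top","scene"):
    p=cv2.imread(f"pics/i_{c}.png"); W=cloud(c,np.load(f"pics/i_{c}.npy"))
    for o in books(p,W,.02,.065): print(c,o)
E
```

```text
jaw now -4.6 pos [0.5085 0.3027 0.3279] q [ 30.6  22.1 101.7  -0.   56.4  35.2] F [0.7 1.1 0. ] grip 0.0681 t 14.3
delta mm [ 93.9 489.6 151.3] rot [ 0.09  0.09 18.39]
top (array([ 7., 24.]), array([0.8633, 0.5923, 0.0411]), 154, 9, -0.4)
top (array([96., 46.]), array([0.8104, 0.3275, 0.0395]), 244, 118, -38.5)
top (array([395.,  41.]), array([ 0.8342, -0.5053,  0.0435]), 106, 4, -89.6)
top (array([447., 135.]), array([ 0.5714, -0.6376,  0.042 ]), 76, 5, 0.4)
top (array([284., 130.]), array([ 0.5758, -0.2   ,  0.0292]), 85, 20, 69.0)
top (array([ 96., 148.]), array([0.5097, 0.3026, 0.0494]), 89, 49, 86.4)
top (array([344., 192.]), array([ 0.4093, -0.3624,  0.0296]), 89, 48, 2.7)
scene (array([322., 137.]), array([0.3415, 0.1624, 0.0377]), 51, 23, 27.1)
scene (array([478., 200.]), array([0.7821, 0.2998, 0.0426]), 64, 7, -0.2)
scene (array([196., 274.]), array([ 0.4092, -0.3624,  0.0302]), 89, 51, 3.4)
scene (array([291., 270.]), array([ 0.5629, -0.1935,  0.0307]), 88, 49, 66.9)
```

>>> step_arm --pt "0.15 10 50 0 0 0 2" --pt "0.15 20 98 0 0 0 4" --pt "0.15 30 146 0 0 0 6" --pt "0.15 39 195 0 0 0 8" --pt "0.15 48 244 0 0 0 10" --pt "0.15 58 293 0 0 0 12" --pt "0.15 68 342 0 0 0 15" --pt "0.15 77 390 0 0 0 18.4"

```text
time_s: 15.2
position: [0.5542, -0.0941, 0.327]
tool_rot: [[0.92, -0.393, 0.0], [-0.393, -0.92, -0.0], [0.0, -0.0, -1.0]]
wrist_force: [1.7, -0.5, -0.0]
grip_width: 0.0727
```

>>> step_arm --pt "0.15 8 50 0 0 0 0" --pt "0.15 10 90 0 0 0 0" --pt "0.15 10 90 30 0 0 0" --pt "0.15 10 90 70 0 0 0" --pt "0.15 10 90 80 0 0 0" --pt "0.15 10 90 80 0 0 0"

```text
time_s: 15.8
position: [0.5276, -0.1784, 0.2457]
tool_rot: [[0.921, -0.391, -0.004], [-0.391, -0.921, 0.001], [-0.004, 0.0, -1.0]]
wrist_force: [0.9, -0.1, -0.2]
grip_width: 0.0728
```

```bash
python3 plan.py .5627 -.1933 .023 -23; python3 look.py j; python3 - <<'E'
import cv2
p=cv2.imread(f"pics/j_scene.png")
cv2.imwrite(f"pics/j_sz.png",cv2.resize(p[180:330,190:390],None,fx=4,fy=4,interpolation=cv2.INTER_CUBIC))
E
python3 plan.py .5627 -.1933 .023 -23
```

```text
jaw now -23.0 pos [ 0.5276 -0.1784  0.2457] q [-18.8  25.9 108.9   0.   45.4   4.2] F [ 0.9 -0.1 -0.2] grip 0.0728 t 15.8
delta mm [38.3 -0.  67.5] rot [0.02 0.23 0.  ]
jaw now -23.0 pos [ 0.529  -0.1786  0.2481] q [-18.8  25.7 108.8  -0.   45.4   4.2] F [1.1 0.2 0.9] grip 0.0723 t 15.9
delta mm [36.7  0.4 70.1] rot [-0.   -0.04  0.03]
```

View pics/j_sz.png

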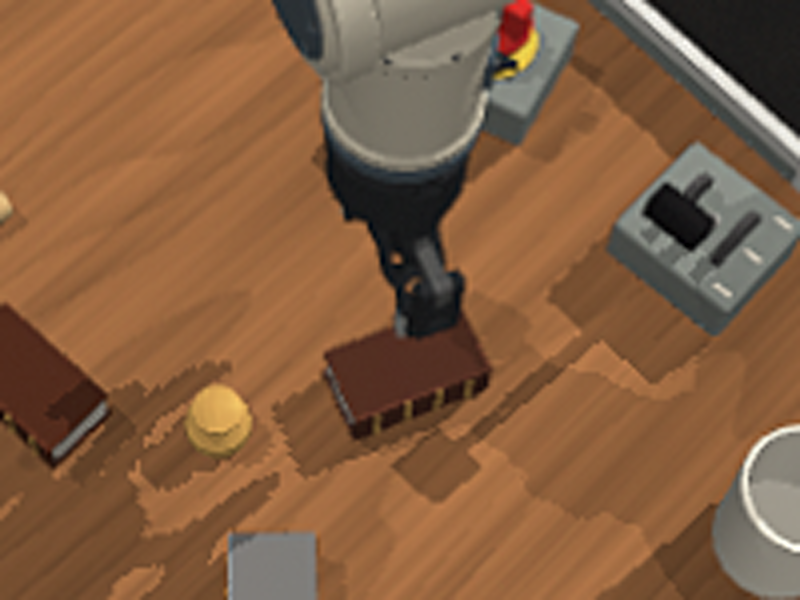

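Tool is 37 mm short along the jaw axis, as planned numbers show. Correct, then descend.

>>> step_arm --pt "0.15 36.7 0.4 0 0 0 0" --pt "0.15 36.7 0.4 20 0 0 0" --pt "0.15 36.7 0.4 40 0 0 0" --pt "0.15 36.7 0.4 55 0 0 0" --pt "0.15 36.7 0.4 64 0 0 0" --pt "0.15 36.7 0.4 69 0 0 0" --pt "0.15 36.7 0.4 69 0 0 0"

```text
time_s: 16.6
position: [0.562, -0.1934, 0.1782]
tool_rot: [[0.921, -0.391, -0.0], [-0.391, -0.921, 0.0], [-0.0, 0.0, -1.0]]
wrist_force: [0.9, 0.2, 0.4]
grip_width: 0.0729
```

```bash
python3 plan.py .5627 -.1933 .022 -23
```

```text
jaw now -23.0 pos [ 0.562  -0.1934  0.1782] q [-19.1  34.3 105.5  -0.   40.1   3.9] F [0.9 0.2 0.4] grip 0.0729 t 16.6
delta mm [ 0.6 -0.4  1.2] rot [0.   0.01 0.  ]
```

>>> step_arm --pt "1 0 0 1 0 0 0" --pt "1 0 0 1 0 0 0" --pt "1 0 0 1 0 0 0" --pt "1 0 0 1 0 0 0" --pt "1 0 0 -20 0 0 0" --pt "1 0 0 -60 0 0 0" --pt "1 0 0 -110 0 0 0" --pt "1 0 0 -150 0 0 0"

```text
time_s: 17.4
position: [0.5619, -0.1935, 0.3304]
tool_rot: [[0.92, -0.391, 0.001], [-0.391, -0.92, -0.0], [0.001, -0.0, -1.0]]
wrist_force: [2.2, -0.2, -1.1]
grip_width: 0.0491
```

```bash
python3 plan.py .6075 .2975 .17 -4.3
```

```text
jaw now -23.0 pos [ 0.5619 -0.1935  0.3304] q [-19.1  22.1 101.3  -0.   56.6   3.9] F [ 2.2 -0.2 -1.1] grip 0.0491 t 17.4
delta mm [-149.9 -469.7    5.4] rot [  0.    -0.04 -18.71]
```

>>> step_arm --pt "1 0 0 -30 0 0 0" --pt "1 -15 -47 -30 0 0 -2" --pt "1 -30 -94 -30 0 0 -5" --pt "1 -45 -141 -30 0 0 -8" --pt "1 -60 -188 -30 0 0 -11" --pt "1 -75 -235 -30 0 0 -14" --pt "1 -90 -282 -30 0 0 -17" --pt "1 -105 -329 -30 0 0 -18.7"

```text
time_s: 18.2
position: [0.5935, 0.1524, 0.3581]
tool_rot: [[0.997, -0.073, -0.0], [-0.073, -0.997, -0.0], [-0.0, 0.0, -1.0]]
wrist_force: [1.4, -0.8, -0.8]
grip_width: 0.0487
```

>>> step_arm --pt "1 0 -45 0 0 0 0" --pt "1 0 -90 0 0 0 0" --pt "1 0 -125 0 0 0 0" --pt "1 0 -125 0 0 0 0"

```text
time_s: 18.6
position: [0.603, 0.2791, 0.3579]
tool_rot: [[0.997, -0.072, 0.0], [-0.072, -0.997, 0.001], [0.0, -0.002, -1.0]]
wrist_force: [1.1, -0.8, -1.6]
grip_width: 0.0491
```

```bash
python3 plan.py .6075 .2975 .042 -4.3;python3 look.py k; python3 - <<'E'
import cv2
p=cv2.imread(f"pics/k_scene.png")
cv2.imwrite(f"pics/k_sz.png",cv2.resize(p[80:230,310:510],None,fx=4,fy=4,interpolation=cv2.INTER_CUBIC))
E
python3 plan.py .6075 .2975 .042 -4.3
```

```text
jaw now -4.1 pos [0.603  0.2791 0.3579] q [24.7 26.2 90.9  0.1 62.9 28.8] F [ 1.1 -0.8 -1.6] grip 0.0491 t 18.6
delta mm [  3.2 -18.4 160.9] rot [-0.09 -0.01  0.19]
jaw now -4.2 pos [0.6029 0.2756 0.3577] q [24.4 26.1 91.  -0.  63.  28.7] F [-0.1 -0.1 -1.4] grip 0.0486 t 18.7
delta mm [  3.1 -22.3 160.7] rot [0.04 0.05 0.09]
```

View pics/k_sz.png

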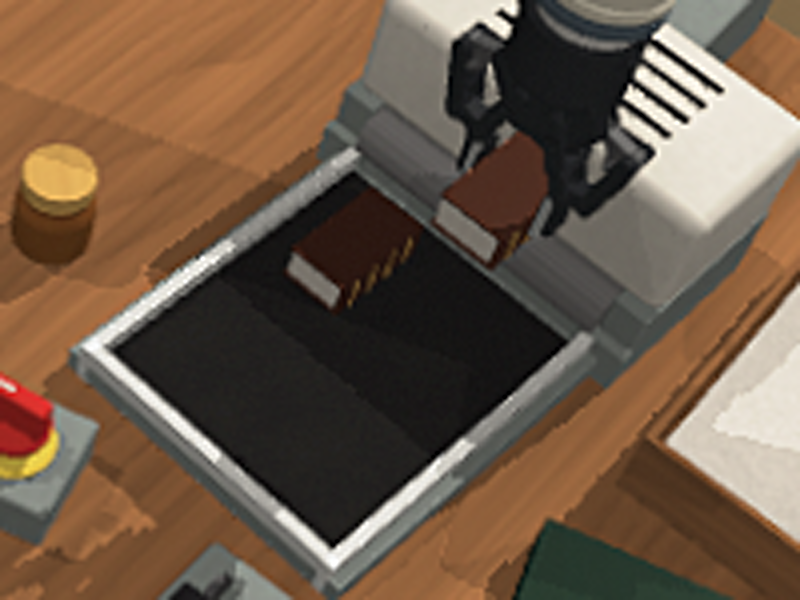

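>>> step_arm --pt "1 3 -22 0 0 0 0" --pt "1 3 -22 40 0 0 0" --pt "1 3 -22 85 0 0 0" --pt "1 3 -22 125 0 0 0" --pt "1 3 -22 145 0 0 0" --pt "1 3 -22 155 0 0 0" --pt "1 3 -22 158 0 0 0" --pt "1 3 -22 158 0 0 0"

```text
time_s: 19.5
position: [0.6084, 0.2963, 0.201]
tool_rot: [[0.997, -0.076, 0.001], [-0.076, -0.997, 0.0], [0.001, -0.0, -1.0]]
wrist_force: [0.2, -0.6, -1.2]
grip_width: 0.049
```

```bash
python3 plan.py .6075 .2975 .042 -4.3
```

```text
jaw now -4.3 pos [0.6084 0.2963 0.201 ] q [25.8 37.7 94.1 -0.  48.1 30.2] F [ 0.2 -0.6 -1.2] grip 0.049 t 19.5
delta mm [-1.  -1.1  4. ] rot [-0.02 -0.04 -0.05]
```

>>> step_arm --pt "1 0 0 2 0 0 0" --pt "1 0 0 4 0 0 0" --pt "1 0 0 4.5 0 0 0" --pt "0.2 0 0 4.5 0 0 0" --pt "0.2 0 0 4.5 0 0 0" --pt "0.2 0 0 4.5 0 0 0" --pt "0.2 0 0 -40 0 0 0" --pt "0.2 0 0 -85 0 0 0"

```text
time_s: 20.3
position: [0.6073, 0.2965, 0.2845]
tool_rot: [[0.997, -0.075, -0.004], [-0.075, -0.997, -0.002], [-0.003, 0.002, -1.0]]
wrist_force: [0.3, 0.9, -0.6]
grip_width: 0.0686
```

>>> step_arm --pt "0.2 0 0 -40 0 0 0" --pt "0.15 0 20 -60 0 0 0" --pt "0.15 0 65 -60 0 0 8" --pt "0.15 0 110 -60 0 0 16" --pt "0.15 -10 155 -60 0 0 24" --pt "0.15 -20 200 -60 0 0 32" --pt "0.15 -30 245 -60 0 0 40" --pt "0.15 -40 290 -60 0 0 48"

```text
time_s: 21.1
position: [0.5455, 0.009, 0.3453]
tool_rot: [[0.607, -0.795, 0.0], [-0.795, -0.607, -0.0], [0.0, -0.0, -1.0]]
wrist_force: [0.8, -0.4, -0.0]
grip_width: 0.0724
```

```bash
python3 look.py l; python3 - <<'E'
from geo import *
for c in("top","scene"):
    p=cv2.imread(f"pics/l_{c}.png"); W=cloud(c,np.load(f"pics/l_{c}.npy"))
    for o in books(p,W,.02,.065): print(c,o)
E
python3 plan.py .4092 -.3626 .022 -87.2
```

```text
top (array([ 6., 27.]), array([0.8549, 0.5919, 0.0418]), 170, 7, 0.3)
top (array([394.,  42.]), array([ 0.8347, -0.5042,  0.0435]), 98, 4, -89.2)
top (array([71., 63.]), array([0.7503, 0.4008, 0.0408]), 93, 4, -89.5)
top (array([345., 192.]), array([ 0.4091, -0.3632,  0.0295]), 89, 48, 1.4)
scene (array([405., 134.]), array([0.5106, 0.33  , 0.0501]), 49, 37, -6.8)
scene (array([427., 161.]), array([0.6085, 0.2971, 0.0503]), 90, 51, 86.8)
scene (array([484., 203.]), array([0.8073, 0.2994, 0.0446]), 117, 8, -0.5)
scene (array([196., 274.]), array([ 0.409 , -0.3627,  0.0302]), 91, 50, 2.6)
jaw now -52.8 pos [0.5446 0.0066 0.3451] q [ 6.000e-01  1.700e+01  1.067e+02 -1.000e-01  5.640e+01  5.340e+01] F [-0.4  1.3  0.1] grip 0.0723 t 21.2
delta mm [212.  330.8 168.8] rot [ 0.1  -0.04 34.43]
```

View pics/l_scene.png

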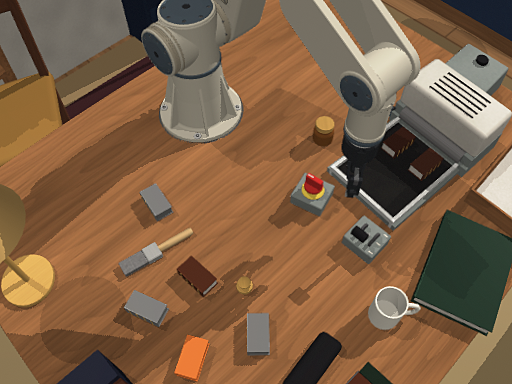

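>>> step_arm --pt "0.15 26 40 0 0 0 5" --pt "0.15 52 81 0 0 0 10" --pt "0.15 78 122 0 0 0 15" --pt "0.15 104 163 0 0 0 20" --pt "0.15 130 204 0 0 0 25" --pt "0.15 156 245 0 0 0 30" --pt "0.15 182 286 20 0 0 34.4" --pt "0.15 205 322 50 0 0 34.4"

```text
time_s: 22.0
position: [0.4182, -0.3472, 0.299]
tool_rot: [[0.055, -0.998, 0.004], [-0.998, -0.055, -0.003], [0.003, -0.004, -1.0]]
wrist_force: [1.2, -0.4, -0.7]
grip_width: 0.0727
```

>>> step_arm --pt "0.15 6 8 20 0 0 0" --pt "0.15 6 8 45 0 0 0" --pt "0.15 6 8 45 0 0 0"

```text
time_s: 22.3
position: [0.4095, -0.3508, 0.2501]
tool_rot: [[0.057, -0.998, -0.004], [-0.998, -0.057, 0.003], [-0.004, 0.004, -1.0]]
wrist_force: [-0.2, 0.3, 0.1]
grip_width: 0.0725
```

```bash
python3 look.py m; python3 - <<'E'
import cv2
p=cv2.imread(f"pics/m_scene.png")
cv2.imwrite(f"pics/m_sz.png",cv2.resize(p[200:350,110:310],None,fx=4,fy=4,interpolation=cv2.INTER_CUBIC))
E
python3 plan.py .4091 -.3628 .022 -87.4
```

```text
jaw now -86.7 pos [ 0.4109 -0.3511  0.2529] q [-40.7  24.1 110.8   0.   45.1  46. ] F [-0.1  0.2  0.6] grip 0.0729 t 22.4
delta mm [11.6  2.4 75.9] rot [0.03 0.04 0.74]
```

View pics/m_sz.png

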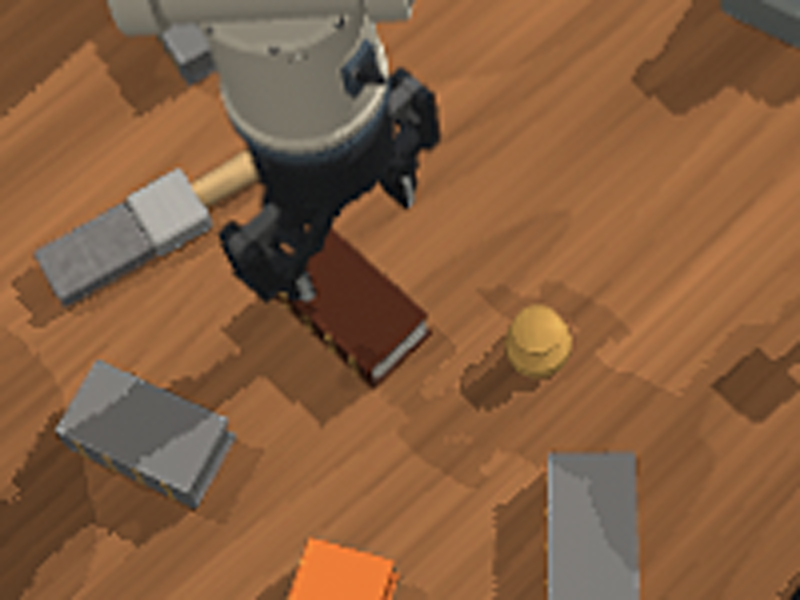

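>>> step_arm --pt "0.15 11.6 2.4 15 0 0 0.7" --pt "0.15 11.6 2.4 35 0 0 0.7" --pt "0.15 11.6 2.4 55 0 0 0.7" --pt "0.15 11.6 2.4 68 0 0 0.7" --pt "0.15 11.6 2.4 74 0 0 0.7" --pt "0.15 11.6 2.4 75 0 0 0.7" --pt "0.15 11.6 2.4 75 0 0 0.7"

```text
time_s: 23.1
position: [0.4092, -0.3632, 0.1785]
tool_rot: [[0.046, -0.999, 0.001], [-0.999, -0.046, -0.001], [0.001, -0.001, -1.0]]
wrist_force: [-0.6, 0.0, 0.6]
grip_width: 0.0723
```

>>> step_arm --pt "1 0 0 0 0 0 0" --pt "1 0 0 0 0 0 0" --pt "1 0 0 0 0 0 0" --pt "1 0 0 0 0 0 0" --pt "1 0 0 -20 0 0 0" --pt "1 0 0 -60 0 0 0" --pt "1 0 0 -110 0 0 0" --pt "1 0 0 -155 0 0 0"

```text
time_s: 23.9
position: [0.4085, -0.3629, 0.3349]
tool_rot: [[0.045, -0.999, -0.0], [-0.999, -0.045, -0.0], [0.0, 0.0, -1.0]]
wrist_force: [0.6, -0.8, -2.1]
grip_width: 0.0489
```

```bash
python3 plan.py .5474 .1657 .17 -4.3
```

```text
jaw now -87.4 pos [ 0.4085 -0.3629  0.3349] q [-41.8  17.9 107.   -0.   55.1  45.6] F [ 0.6 -0.8 -2.1] grip 0.0489 t 23.9
delta mm [-521.8 -162.7    9.9] rot [  0.     0.   -83.11]
```

>>> step_arm --pt "1 0 0 -20 0 0 -7.5" --pt "1 -45 -14 -20 0 0 -15" --pt "1 -90 -28 -20 0 0 -22.5" --pt "1 -135 -42 -20 0 0 -30" --pt "1 -180 -56 -20 0 0 -37.5" --pt "1 -225 -70 -20 0 0 -45" --pt "1 -270 -84 -20 0 0 -52.5" --pt "1 -315 -98 -20 0 0 -60"

```text
time_s: 24.7
position: [0.4923, -0.0421, 0.3532]
tool_rot: [[0.89, -0.456, 0.001], [-0.456, -0.89, -0.0], [0.001, -0.0, -1.0]]
wrist_force: [1.9, -0.2, -1.7]
grip_width: 0.0484
```

```bash
python3 plan.py .5474 .1657 .17 -4.3
```

```text
jaw now -27.1 pos [ 0.4923 -0.0421  0.3532] q [ -5.1  12.1 112.3  -0.   55.6  22. ] F [ 1.9 -0.2 -1.7] grip 0.0484 t 24.7
delta mm [ -45.6 -210.1   28.2] rot [ -0.    -0.03 -22.81]
```

>>> step_arm --pt "1 -9 -42 0 0 0 -7" --pt "1 -18 -84 0 0 0 -14" --pt "1 -27 -126 0 0 0 -20" --pt "1 -36 -168 0 0 0 -22.8" --pt "1 -45 -208 0 0 0 -22.8" --pt "1 -45 -208 30 0 0 -22.8" --pt "1 -45 -208 70 0 0 -22.8" --pt "1 -45 -208 70 0 0 -22.8"

```text
time_s: 25.5
position: [0.5459, 0.1611, 0.2787]
tool_rot: [[0.997, -0.08, -0.008], [-0.08, -0.997, -0.002], [-0.008, 0.003, -1.0]]
wrist_force: [-1.0, -0.5, -2.5]
grip_width: 0.0488
```

```bash
python3 look.py n; python3 - <<'E'
import cv2
p=cv2.imread(f"pics/n_scene.png")
cv2.imwrite(f"pics/n_sz.png",cv2.resize(p[80:230,310:510],None,fx=4,fy=4,interpolation=cv2.INTER_CUBIC))
E
python3 plan.py .5474 .1657 .042 -4.3
```

```text
jaw now -4.6 pos [0.548  0.1612 0.283 ] q [ 16.2  23.8 106.    0.   50.3  20.9] F [ 0.3 -0.4 -2.2] grip 0.0485 t 25.6
delta mm [-0.8 -4.5 86. ] rot [ 0.04  0.1  -0.32]
```

View pics/n_sz.png

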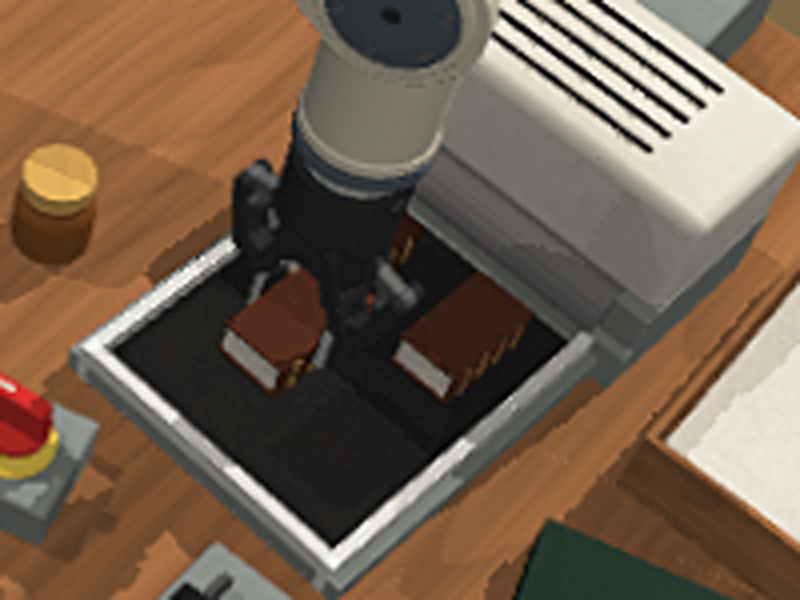

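>>> step_arm --pt "1 -1 -4 25 0 0 0.3" --pt "1 -1 -4 50 0 0 0.3" --pt "1 -1 -4 70 0 0 0.3" --pt "1 -1 -4 80 0 0 0.3" --pt "1 -1 -4 83 0 0 0.3" --pt "1 -1 -4 83 0 0 0.3" --pt "1 -1 -4 83 0 0 0.3"

```text
time_s: 26.3
position: [0.5482, 0.1656, 0.2012]
tool_rot: [[0.996, -0.086, 0.002], [-0.086, -0.996, 0.001], [0.002, -0.001, -1.0]]
wrist_force: [0.5, -0.7, -1.9]
grip_width: 0.0486
```

```bash
python3 plan.py .5474 .1657 .042 -4.3
```

```text
jaw now -4.9 pos [0.5482 0.1656 0.2012] q [ 16.7  30.9 108.   -0.   41.   21.6] F [ 0.5 -0.7 -1.9] grip 0.0486 t 26.3
delta mm [-0.8 -0.1  4.2] rot [-0.04 -0.11 -0.62]
```

>>> step_arm --pt "1 0 0 2 0 0 0" --pt "1 0 0 3 0 0 0" --pt "1 0 0 3 0 0 0" --pt "0.2 0 0 3 0 0 0" --pt "0.2 0 0 3 0 0 0" --pt "0.2 0 0 3 0 0 0" --pt "0.2 0 0 -40 0 0 0" --pt "0.2 0 0 -85 0 0 0"

```text
time_s: 27.1
position: [0.5468, 0.1653, 0.2843]
tool_rot: [[0.996, -0.085, -0.004], [-0.085, -0.996, -0.001], [-0.004, 0.002, -1.0]]
wrist_force: [0.7, -1.1, 0.3]
grip_width: 0.0683
```

>>> step_arm --pt "0.2 0 0 -40 0 0 0" --pt "0.2 0 0 -80 0 0 0" --pt "0.2 0 45 -80 0 0 0" --pt "0.2 0 90 -80 0 0 0" --pt "0.2 0 135 -80 0 0 0" --pt "0.2 0 180 -80 0 0 0" --pt "0.2 0 220 -80 0 0 0" --pt "0.2 0 220 -80 0 0 0"

```text
time_s: 27.9
position: [0.5281, -0.0574, 0.3648]
tool_rot: [[0.996, -0.089, -0.0], [-0.089, -0.996, -0.001], [-0.0, 0.001, -1.0]]
wrist_force: [0.7, -0.3, -0.1]
grip_width: 0.0686
```

```bash
python3 look.py o; python3 - <<'E'
from geo import *
C=np.array([.5525,.2335]);a=np.radians(-4.3);X=np.array([np.cos(a),np.sin(a)]);Y=np.array([-X[1],X[0]])
for c in("top","scene"):
    p=cv2.imread(f"pics/o_{c}.png"); W=cloud(c,np.load(f"pics/o_{c}.npy"))
    for o in books(p,W,.02,.065): 
        e=o[1][:2]-C
        print(c,o,"bed",(e@X).round(4),(e@Y).round(4))
    z=W[...,2]; r=p[...,2]
    m=(W[...,0]>.59)&(W[...,0]<.68)&(W[...,1]>-.1)&(W[...,1]<.09)&(z>.10)&(z<.15)&(r<50)
    G=W[m]; print("grip",len(G)); 
    if len(G)>5: print(G.min(0),G.max(0))
E
python3 plan.py .6365 -.056 .128 1.5
```

```text
top (array([ 7., 27.]), array([0.8558, 0.5916, 0.0414]), 172, 6, 0.0) bed 0.2756 0.3798
top (array([96., 46.]), array([0.8112, 0.3264, 0.0392]), 245, 118, -37.7) bed 0.251 0.112
top (array([ 94., 111.]), array([0.6118, 0.3147, 0.0495]), 54, 50, 87.2) bed 0.053 0.0854
top (array([ 87., 147.]), array([0.5114, 0.3262, 0.0494]), 49, 40, -2.2) bed -0.0479 0.0894
grip 0
scene (array([404., 135.]), array([0.5102, 0.3277, 0.0497]), 50, 45, -1.3) bed -0.0492 0.0908
scene (array([427., 161.]), array([0.6086, 0.2967, 0.0504]), 94, 51, 87.0) bed 0.0512 0.0672
scene (array([381., 176.]), array([0.5487, 0.1654, 0.0499]), 91, 51, 84.8) bed 0.0013 -0.0682
scene (array([486., 205.]), array([0.8172, 0.2996, 0.0448]), 134, 10, -0.4) bed 0.259 0.0858
grip 156
[ 0.61913428 -0.06556443  0.12085654] [ 0.65347252 -0.04117466  0.14294656]
jaw now -5.0 pos [ 0.5286 -0.0545  0.3648] q [ -6.   14.5 107.3   0.   58.2  -1. ] F [-0.7  0.7  0.8] grip 0.0683 t 28.0
delta mm [107.7  -7.9  81.8] rot [-0.02  0.01 -6.54]
```

View pics/o_scene.png

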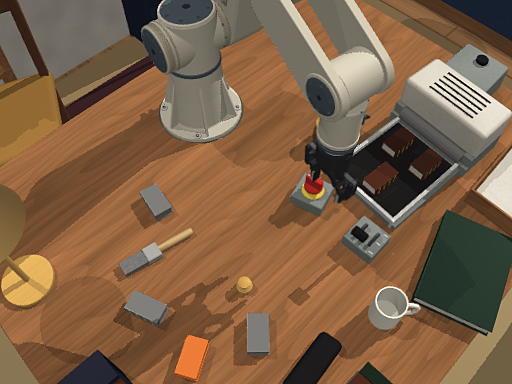

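View pics/o_top.png

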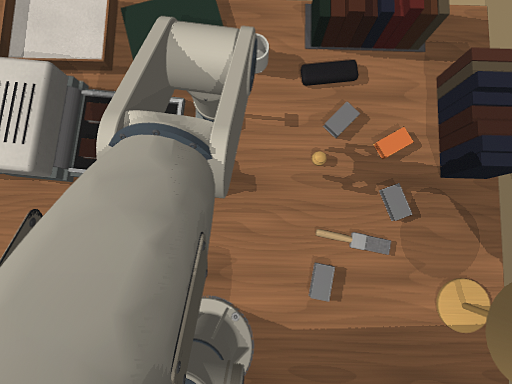

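>>> step_arm --pt "0.2 45 -5 0 0 0 -6.5" --pt "0.2 90 -10 0 0 0 -6.5" --pt "0.2 108 -10.4 0 0 0 -6.5" --pt "0.2 108 -10.4 20 0 0 -6.5" --pt "0.2 108 -10.4 35 0 0 -6.5" --pt "0.2 108 -10.4 35 0 0 -6.5"

```text
time_s: 28.6
position: [0.636, -0.0513, 0.327]
tool_rot: [[1.0, 0.029, -0.005], [0.029, -1.0, 0.001], [-0.005, -0.001, -1.0]]
wrist_force: [-0.6, -0.4, -0.3]
grip_width: 0.0683
```

```bash
python3 plan.py .6363 -.0535 .128 1.5; python3 look.py p; python3 - <<'E'
import cv2
p=cv2.imread(f"pics/p_scene.png")
cv2.imwrite(f"pics/p_sz.png",cv2.resize(p[130:280,280:480],None,fx=4,fy=4,interpolation=cv2.INTER_CUBIC))
E
python3 plan.py .6363 -.0535 .128 1.5
```

```text
jaw now 1.7 pos [ 0.636  -0.0513  0.327 ] q [-4.8 25.9 95.6  0.  58.7 -6.4] F [-0.6 -0.4 -0.3] grip 0.0683 t 28.6
delta mm [ 0.4  2.2 44. ] rot [-0.04  0.29  0.16]
jaw now 1.6 pos [ 0.6368 -0.0519  0.3295] q [-4.8 25.8 95.5  0.  58.8 -6.4] F [0.8 0.2 0.6] grip 0.0681 t 28.7
delta mm [-0.5  1.6 46.5] rot [-0.01  0.08  0.13]
```

View pics/p_sz.png

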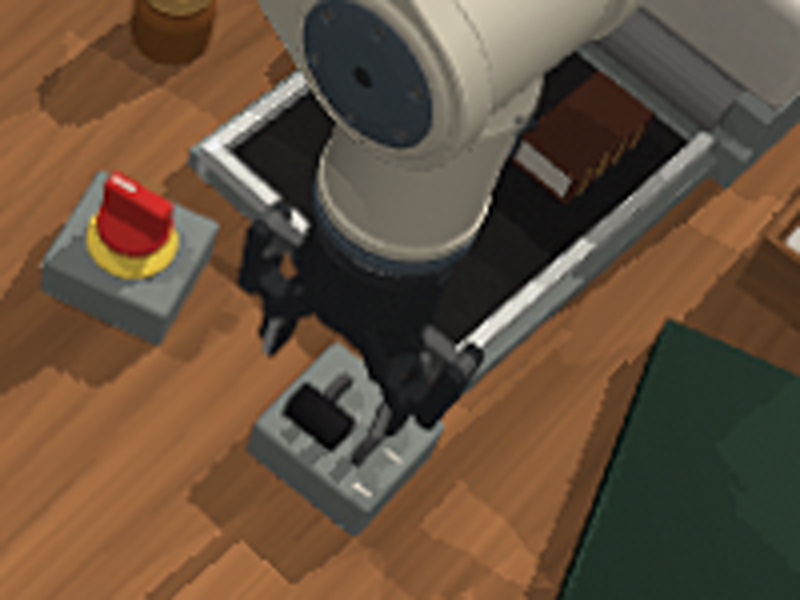

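>>> step_arm --pt "0.2 -0.5 1.6 25 0 0 0" --pt "0.2 -0.5 1.6 43 0 0 0" --pt "0.2 -0.5 1.6 46 0 0 0" --pt "0.6 -0.5 1.6 46 0 0 0" --pt "1 -0.5 1.6 46 0 0 0" --pt "1 -0.5 1.6 46 0 0 0" --pt "1 -0.5 1.6 46 0 0 0"

```text
time_s: 29.4
position: [0.6365, -0.0543, 0.2856]
tool_rot: [[1.0, 0.027, 0.0], [0.027, -1.0, -0.0], [0.0, 0.0, -1.0]]
wrist_force: [-5.1, -0.3, 6.6]
grip_width: 0.0351
```

```bash
python3 plan.py .635 .002 .143 1.5
```

```text
jaw now 1.6 pos [ 0.6365 -0.0543  0.2856] q [-5.  28.7 97.2 -0.  54.1 -6.6] F [-5.1 -0.3  6.6] grip 0.0351 t 29.4
delta mm [  0.  -56.3 -12.4] rot [ 0.   -0.    0.07]
```

>>> step_arm --pt "1 0 -8 -4.5 0 0 0" --pt "1 0 -15.5 -8.2 0 0 0" --pt "1 0 -25 -11.5 0 0 0" --pt "1 0 -34.5 -14 0 0 0" --pt "1 0 -44.5 -15.6 0 0 0" --pt "1 0 -56 -16 0 0 0" --pt "1 0 -56 -16 0 0 0" --pt "1 0 -56 -16 0 0 0"

```text
time_s: 30.2
position: [0.6351, 0.0015, 0.3016]
tool_rot: [[1.0, 0.028, 0.001], [0.028, -1.0, -0.001], [0.001, 0.001, -1.0]]
wrist_force: [-4.1, -3.3, 5.9]
grip_width: 0.0351
```

>>> step_arm --pt "0.2 0 0 0 0 0 0" --pt "0.2 0 0 0 0 0 0" --pt "0.2 0 0 0 0 0 0" --pt "0.2 0 0 -40 0 0 0" --pt "0.2 0 0 -80 0 0 0" --pt "0.2 -40 0 -80 0 0 0" --pt "0.2 -90 20 -80 0 0 0" --pt "0.2 -140 40 -80 0 0 0"

```text
time_s: 31.0
position: [0.5021, -0.0391, 0.3801]
tool_rot: [[1.0, 0.029, 0.001], [0.029, -1.0, -0.0], [0.001, 0.0, -1.0]]
wrist_force: [-0.2, -0.5, 0.1]
grip_width: 0.0683
```

>>> step_arm --pt "0 -45 20 0 0 0 0" --pt "0 -90 40 0 0 0 0" --pt "0 -90 70 0 0 0 0" --pt "0 -90 70 0 0 0 0"

```text
time_s: 31.4
position: [0.4146, -0.1135, 0.3805]
tool_rot: [[1.0, 0.026, 0.002], [0.026, -1.0, -0.001], [0.002, 0.001, -1.0]]
wrist_force: [0.3, 0.6, 0.9]
grip_width: 0.0854
```

```bash
python3 look.py r; python3 - <<'E'
from geo import *
for c in("top","scene"):
    p=cv2.imread(f"pics/r_{c}.png"); W=cloud(c,np.load(f"pics/r_{c}.npy"))
    z=W[...,2]; r=p[...,2].astype(int);g=p[...,1];b=p[...,0]
    m=(W[...,0]>.59)&(W[...,0]<.68)&(W[...,1]>-.1)&(W[...,1]<.09)&(z>.10)&(z<.17)&(r<50)
    G=W[m]; print("grip",len(G)); 
    if len(G)>5: print(G.min(0),G.max(0))
    m=(r>130)&(g<70)&(b<70)&(abs(W[...,0]-.45)<.05)&(abs(W[...,1])<.05)
    X=W[m]
    if len(X)>5:
        T=X[X[:,2]>.089]; print(c,"wing",len(T),T.min(0),T.max(0),cv2.minAreaRect((T[:,:2]*1000).astype(np.float32)))
    cv2.imwrite(f"pics/r_{c}z.png",cv2.resize(p[60:210,130:330] if c=="top" else p[130:280,270:470],None,fx=4,fy=4,interpolation=cv2.INTER_CUBIC))
E
```

```text
grip 47
[ 0.63691716 -0.01679787  0.1465209 ] [0.65169703 0.00363318 0.15775007]
top wing 45 [ 0.42653529 -0.00319206  0.09217223] [0.46284938 0.01026068 0.0980453 ] ((444.1966247558594, 4.721304416656494), (35.927005767822266, 12.498544692993164), 7.913349628448486)
grip 158
[ 0.61807861 -0.01854258  0.11932361] [0.65320739 0.00606116 0.15889689]
scene wing 64 [ 0.42723454 -0.0044252   0.08904438] [0.47128047 0.01556347 0.09973157] ((448.8531799316406, 6.026137828826904), (44.9005126953125, 14.94869613647461), 11.198724746704102)
```

View pics/r_scenez.png

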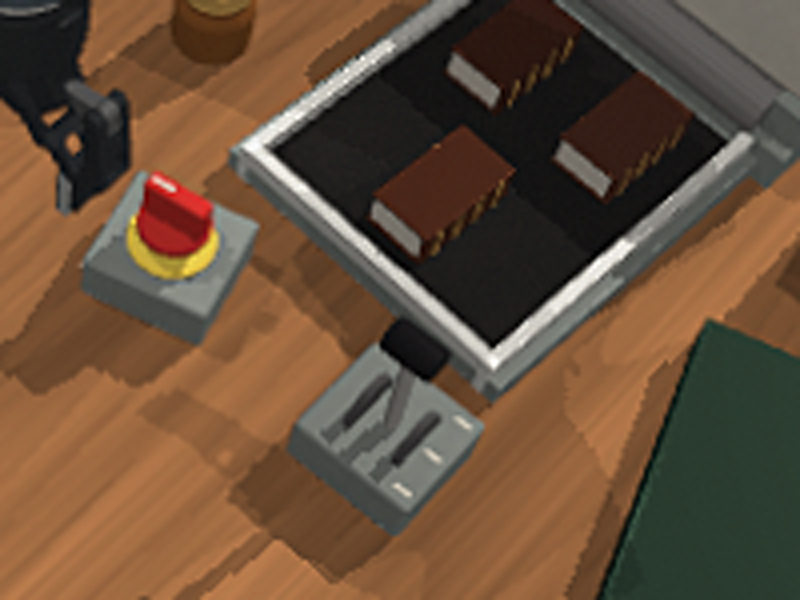

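View pics/r_topz.png

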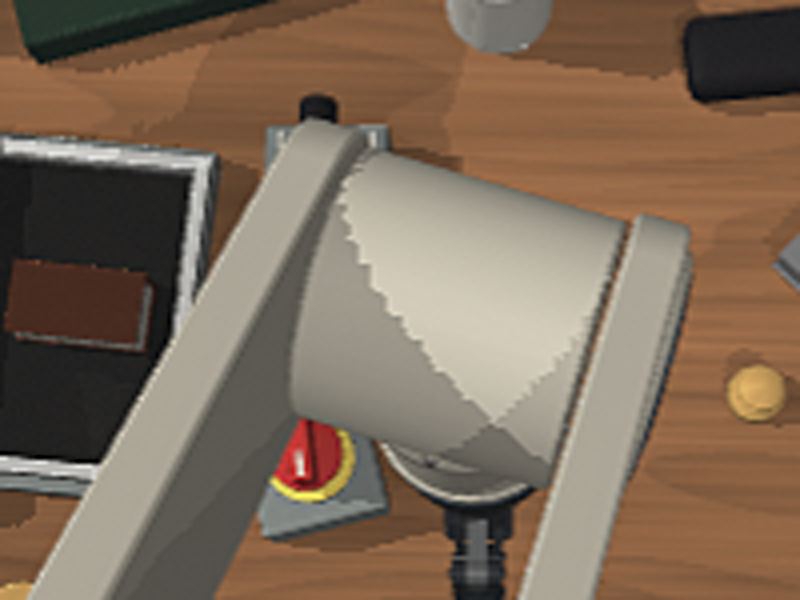

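```bash
python3 plan.py .635 -.055 .146 1.5
```

```text
jaw now 1.5 pos [ 0.4155 -0.1119  0.3802] q [-15.3   4.2 117.7   0.   58.  -16.8] F [ 0.6 -0.3  1. ] grip 0.0855 t 31.5
delta mm [220.8 -51.2  79.4] rot [-0.   -0.06 -0.01]
```

>>> step_arm --pt "1 45 0 0 0 0 0" --pt "1 90 0 0 0 0 0" --pt "1 135 0 0 0 0 0" --pt "1 180 0 0 0 0 0" --pt "1 221 -25 0 0 0 0" --pt "1 221 -46 20 0 0 0" --pt "1 221 -46 60 0 0 0" --pt "1 221 -46 79 0 0 0"

```text
time_s: 32.3
position: [0.6348, -0.057, 0.2974]
tool_rot: [[1.0, 0.03, -0.004], [0.03, -1.0, 0.001], [-0.004, -0.001, -1.0]]
wrist_force: [-0.6, 0.0, -0.0]
grip_width: 0.0003
```

```bash
python3 plan.py .635 -.022 .146 1.5;python3 look.py s; python3 - <<'E'
import cv2
p=cv2.imread(f"pics/s_scene.png")
cv2.imwrite(f"pics/s_sz.png",cv2.resize(p[130:280,280:480],None,fx=4,fy=4,interpolation=cv2.INTER_CUBIC))
E
python3 plan.py .635 -.022 .146 1.5
```

```text
jaw now 1.7 pos [ 0.6348 -0.057   0.2974] q [-5.3 27.8 96.9  0.  55.5 -7. ] F [-0.6  0.  -0. ] grip 0.0003 t 32.3
delta mm [  1.3 -35.   -3.6] rot [-0.04  0.22  0.23]
jaw now 1.7 pos [ 0.6342 -0.0577  0.2972] q [-5.3 27.8 96.9  0.  55.6 -7. ] F [-0.1  0.2 -0.3] grip 0.0001 t 32.4
delta mm [  1.8 -35.7  -3.8] rot [-0.06  0.36  0.18]
```

View pics/s_sz.png

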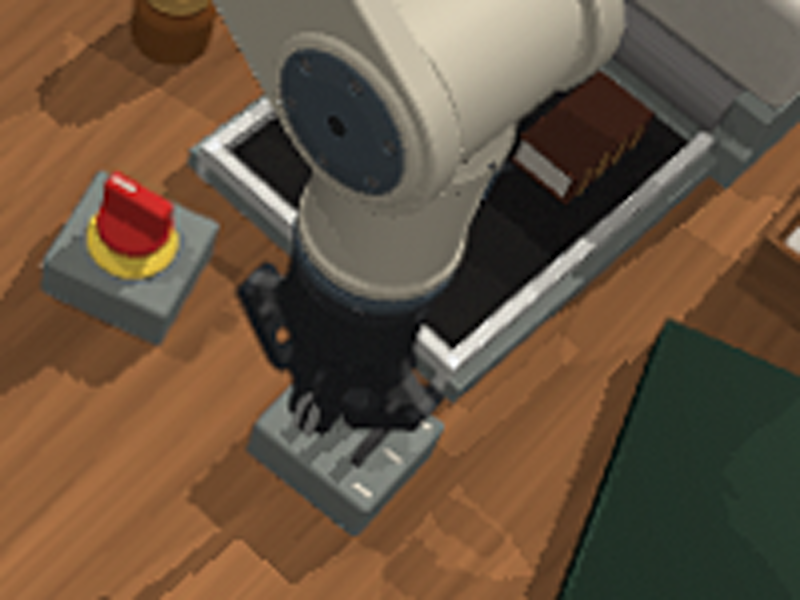

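>>> step_arm --pt "1 1 -15 -3 0 0 0" --pt "1 1 -24 -3 0 0 0" --pt "1 1 -27 -3 0 0 0" --pt "1 1 -27 -3 0 0 0"

```text
time_s: 32.8
position: [0.6356, -0.0316, 0.305]
tool_rot: [[1.0, 0.029, 0.002], [0.029, -1.0, -0.0], [0.002, 0.0, -1.0]]
wrist_force: [-0.2, 0.0, -0.1]
grip_width: -0.0003
```

>>> step_arm --pt "1 0 -3 0 0 0 0" --pt "1 0 -6 0 0 0 0" --pt "1 0 -8 0 0 0 0" --pt "1 0 -8 0 0 0 0"

```text
time_s: 33.2
position: [0.6351, -0.0244, 0.304]
tool_rot: [[1.0, 0.028, 0.0], [0.028, -1.0, -0.0], [0.0, 0.0, -1.0]]
wrist_force: [-0.3, -0.4, -0.5]
grip_width: 0.0
```

>>> step_arm --pt "1 0 -2 0 0 0 0" --pt "1 0 -4 0 0 0 0" --pt "1 0 -4 0 0 0 0"

```text
time_s: 33.5
position: [0.635, -0.0202, 0.3038]
tool_rot: [[1.0, 0.028, 0.0], [0.028, -1.0, 0.0], [0.0, -0.0, -1.0]]
wrist_force: [0.2, -0.8, -0.2]
grip_width: -0.0003
```

```bash
python3 look.py t; python3 - <<'E'
from geo import *
for c in("top","scene"):
    p=cv2.imread(f"pics/t_{c}.png"); W=cloud(c,np.load(f"pics/t_{c}.npy"))
    z=W[...,2]; r=p[...,2].astype(int)
    m=(W[...,0]>.60)&(W[...,0]<.68)&(W[...,1]>-.1)&(W[...,1]<.04)&(z>.12)&(z<.16)&(r<60)
    G=W[m]; print("grip",len(G)); 
    cv2.imwrite(f"pics/t_{c}z.png",cv2.resize(p[60:210,130:330] if c=="top" else p[150:250,320:455],None,fx=6,fy=6,interpolation=cv2.INTER_CUBIC)[:600,:800])
E
python3 plan.py .635 -.022 .146 1.5
```

```text
grip 0
grip 41
jaw now 1.6 pos [ 0.6349 -0.0203  0.3037] q [-2.  27.2 97.   0.  55.8 -3.6] F [ 0.1 -0.7 -0.1] grip -0.0001 t 33.6
delta mm [0.  1.8 2.7] rot [-0.01  0.01  0.1 ]
```

View pics/t_scenez.png

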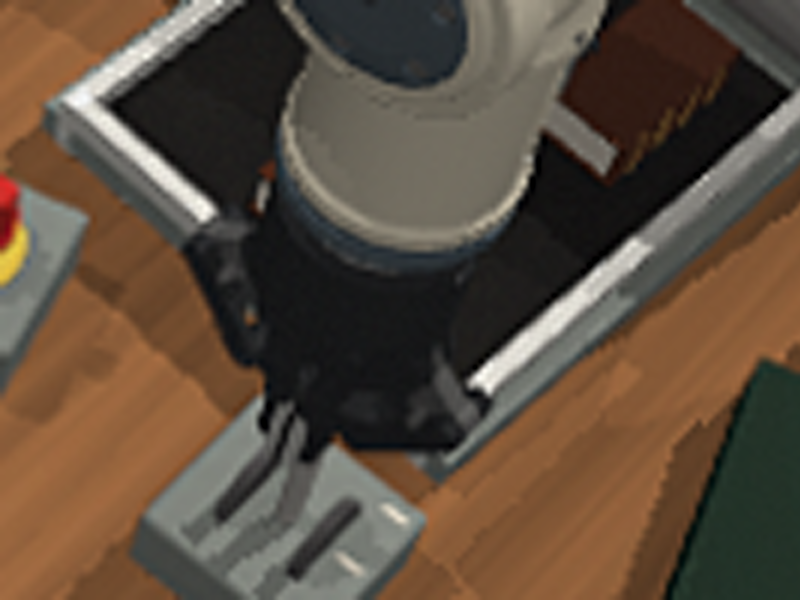

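>>> step_arm --pt "1 0 15 0 0 0 0" --pt "1 0 40 -20 0 0 0" --pt "1 0 50 -60 0 0 0" --pt "1 -40 50 -75 0 0 0" --pt "1 -90 50 -75 0 0 0" --pt "0 -140 60 -75 0 0 0" --pt "0 -185 80 -75 0 0 0" --pt "0 -220 90 -75 0 0 0"

```text
time_s: 34.4
position: [0.4147, -0.1175, 0.3786]
tool_rot: [[1.0, 0.028, -0.001], [0.028, -1.0, -0.0], [-0.001, 0.0, -1.0]]
wrist_force: [0.7, -0.2, 1.1]
grip_width: 0.043
```

```bash
python3 look.py u; python3 - <<'E'
from geo import *
for c in("top","scene"):
    p=cv2.imread(f"pics/u_{c}.png"); W=cloud(c,np.load(f"pics/u_{c}.npy"))
    z=W[...,2]; r=p[...,2].astype(int);g=p[...,1];b=p[...,0]
    m=(W[...,0]>.59)&(W[...,0]<.68)&(W[...,1]>-.1)&(W[...,1]<.09)&(z>.10)&(z<.17)&(r<50)
    G=W[m]; print("grip",len(G)); 
    if len(G)>5: print(G.min(0),G.max(0))
    cv2.imwrite(f"pics/u_{c}z.png",cv2.resize(p[60:210,130:330] if c=="top" else p[130:280,270:470],None,fx=4,fy=4,interpolation=cv2.INTER_CUBIC))
E
```

```text
grip 115
[ 0.61661886 -0.00962053  0.14021624] [0.6514822  0.01111774 0.15838683]
grip 154
[ 0.61774966 -0.01002972  0.13167415] [0.65263993 0.01170734 0.15943886]
```

View pics/u_scenez.png

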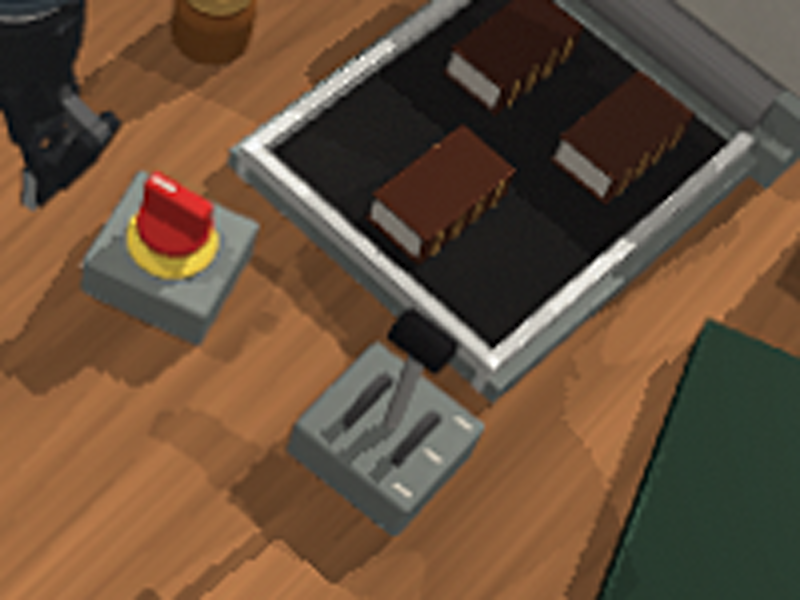

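```bash
python3 plan.py .449 .0055 .13 -78.8
```

```text
jaw now 1.5 pos [ 0.4134 -0.1176  0.3784] q [-16.1   4.3 117.8  -0.   58.  -17.5] F [-0.2 -0.2 -0.3] grip 0.0579 t 34.5
delta mm [  39.1 -122.1   93.4] rot [ 0.1   0.15 80.28]
```

>>> step_arm --pt "0.3 0 0 0 0 0 8.5" --pt "0.3 10 -20 0 0 0 17" --pt "0.3 20 -50 0 0 0 25.5" --pt "0.3 30 -80 0 0 0 34" --pt "0.3 39 -110 0 0 0 42.5" --pt "0.3 39 -122 0 0 0 51" --pt "0.3 39 -122 0 0 0 59.5" --pt "0.3 39 -122 0 0 0 68"

```text
time_s: 35.3
position: [0.4538, 0.0069, 0.3788]
tool_rot: [[0.396, -0.918, 0.0], [-0.918, -0.396, 0.0], [-0.0, -0.0, -1.0]]
wrist_force: [-0.6, 0.0, 0.7]
grip_width: 0.0598
```

>>> step_arm --pt "0.3 0 0 20 0 0 8.3" --pt "0.3 0 0 50 0 0 12.3" --pt "0.3 0 0 70 0 0 12.3" --pt "0.3 0 0 80 0 0 12.3" --pt "0.3 0 0 80 0 0 12.3"

```text
time_s: 35.8
position: [0.4531, 0.0064, 0.2978]
tool_rot: [[0.196, -0.981, -0.002], [-0.981, -0.196, 0.0], [-0.0, 0.002, -1.0]]
wrist_force: [-0.3, 1.7, 0.7]
grip_width: 0.0598
```

```bash
python3 look.py v; python3 - <<'E'
import cv2
p=cv2.imread(f"pics/v_scene.png")
cv2.imwrite(f"pics/v_sz.png",cv2.resize(p[120:240,240:400],None,fx=5,fy=5,interpolation=cv2.INTER_CUBIC))
E
python3 plan.py .449 .0055 .091 -78.8
```

```text
jaw now -78.7 pos [0.4537 0.0065 0.2994] q [  0.6  13.2 119.5   0.   47.2  79.3] F [-0.7  0.2 -0.2] grip 0.0596 t 35.9
delta mm [ 0.   4.8 53.4] rot [-0.03 -0.    0.1 ]
```

View pics/v_sz.png

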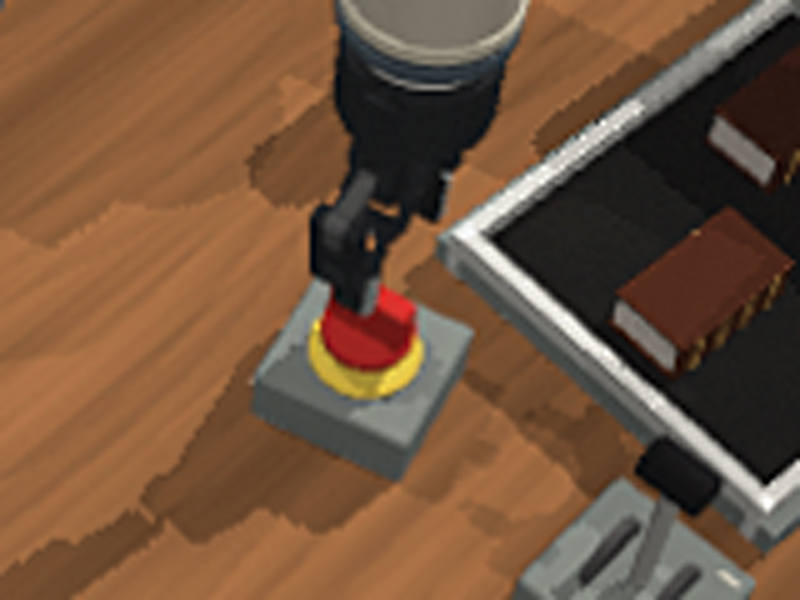

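>>> step_arm --pt "0.3 0 4.8 20 0 0 0" --pt "0.3 0 4.8 40 0 0 0" --pt "0.3 0 4.8 50 0 0 0" --pt "0.3 0 4.8 50 0 0 0" --pt "1 0 4.8 50 0 0 0" --pt "1 0 4.8 50 0 0 0" --pt "1 0 4.8 50 0 0 0" --pt "1 0 4.8 50 0 0 0"

```text
time_s: 36.7
position: [0.4487, 0.0059, 0.2494]
tool_rot: [[0.195, -0.981, 0.001], [-0.981, -0.195, 0.001], [-0.001, -0.001, -1.0]]
wrist_force: [-0.0, 3.9, 0.4]
grip_width: 0.0134
```

>>> step_arm --pt "1 0 0 0 0 0 7" --pt "1 0 0 0 0 0 14" --pt "1 0 0 0 0 0 21" --pt "1 0 0 0 0 0 28" --pt "1 0 0 0 0 0 35" --pt "1 0 0 0 0 0 42" --pt "1 0 0 0 0 0 49" --pt "1 0 0 0 0 0 56"

```text
time_s: 37.5
position: [0.4484, 0.0056, 0.2491]
tool_rot: [[-0.707, -0.707, 0.0], [-0.707, 0.707, -0.0], [0.0, -0.0, -1.0]]
wrist_force: [-1.9, -1.2, 1.8]
grip_width: 0.0136
```

```bash
python3 -c "
from cell import *
s=sense();print(s['wrist_torque'],s['wrist_force'],s['q'],s['grip_width'])"
```

```text
[-0.19744282  0.22126498  0.05439937] [-1.8798803  -1.16865051  1.7705567 ] [ 5.24606642e-01  1.79543468e+01  1.21994319e+02 -2.69782502e-02
  4.00506292e+01  1.35514850e+02] 0.013593808581072142
```

>>> step_arm --pt "1 0 0 0 0 0 4" --pt "1 0 0 0 0 0 8" --pt "1 0 0 0 0 0 10" --pt "1 0 0 0 0 0 10"

```text
time_s: 37.9
position: [0.4483, 0.0056, 0.2491]
tool_rot: [[-0.816, -0.579, -0.0], [-0.579, 0.816, -0.001], [0.001, -0.0, -1.0]]
wrist_force: [-1.5, -0.1, 0.9]
grip_width: 0.0136
```

```bash
python3 -c "
from cell import *
s=sense();print(s['wrist_torque'],s['wrist_force'],s['q'],s['grip_width'])"
```

```text
[-0.11283695  0.31644179  0.6803943 ] [-1.50284415 -0.0781767   0.89335028] [ 5.31371796e-01  1.79584867e+01  1.22001891e+02 -4.89755555e-02
  4.00536249e+01  1.45214599e+02] 0.013618706281338915
```

>>> step_arm --pt "1 0 0 0 0 0 0" --pt "0.3 0 0 0 0 0 0" --pt "0.3 0 0 0 0 0 0" --pt "0.3 0 0 0 0 0 0" --pt "0.3 0 0 -40 0 0 0" --pt "0.3 0 0 -80 0 0 0" --pt "0.3 0 0 -120 0 0 0" --pt "0.3 0 0 -150 0 0 0"

```text
time_s: 38.7
position: [0.4486, 0.0056, 0.4013]
tool_rot: [[-0.816, -0.578, 0.002], [-0.578, 0.816, 0.0], [-0.002, -0.001, -1.0]]
wrist_force: [0.6, -0.1, 0.5]
grip_width: 0.0596
```

>>> step_arm --pt "0.3 0 -40 0 0 0 0" --pt "0.3 30 -80 0 0 0 0" --pt "0.3 60 -110 0 0 0 0" --pt "0.3 90 -130 0 0 0 0" --pt "0.3 90 -130 0 0 0 0"

```text
time_s: 39.2
position: [0.449, -0.1555, 0.3987]
tool_rot: [[-0.818, -0.575, -0.001], [-0.575, 0.818, -0.001], [0.001, -0.0, -1.0]]
wrist_force: [-0.8, 1.4, -0.7]
grip_width: 0.0599
```

```bash
python3 look.py w; python3 - <<'E'
from geo import *
C=np.array([.5525,.2335]);a=np.radians(-4.3);X=np.array([np.cos(a),np.sin(a)]);Y=np.array([-X[1],X[0]])
for c in("top","scene"):
    p=cv2.imread(f"pics/w_{c}.png"); W=cloud(c,np.load(f"pics/w_{c}.npy"))
    z=W[...,2]; r=p[...,2].astype(int);g=p[...,1];b=p[...,0]
    m=(W[...,0]>.59)&(W[...,0]<.68)&(W[...,1]>-.1)&(W[...,1]<.09)&(z>.10)&(z<.17)&(r<50)
    G=W[m]; print("grip",len(G)); 
    if len(G)>5: print(G.min(0),G.max(0))
    m=(r>130)&(g<70)&(b<70)&(abs(W[...,0]-.45)<.05)&(abs(W[...,1])<.05)
    T=W[m]; T=T[T[:,2]>.089]
    if len(T)>5: print(c,"wing",len(T),T.max(0),cv2.minAreaRect((T[:,:2]*1000).astype(np.float32)))
    for o in books(p,W,.02,.065): 
        e=o[1][:2]-C
        if abs(e@X)<.12 and abs(e@Y)<.15: print(c,o,"bed",(e@X).round(4),(e@Y).round(4))
print(sense()["position"])
E
```

```text
grip 140
[ 0.61677032 -0.00989814  0.13362131] [0.651394   0.01095791 0.1581923 ]
top (array([101., 112.]), array([0.6102, 0.297 , 0.0495]), 89, 49, 86.1) bed 0.0528 0.0676
top (array([148., 135.]), array([0.549 , 0.1659, 0.0495]), 90, 50, 84.8) bed 0.0016 -0.0677
top (array([ 87., 148.]), array([0.5114, 0.3259, 0.0496]), 50, 39, -0.4) bed -0.0479 0.0891
grip 155
[ 0.61767574 -0.00979294  0.13061316] [0.65295108 0.010682   0.16069713]
scene wing 72 [0.46548037 0.02538316 0.09998421] ((448.9697265625, 5.413059234619141), (14.859198570251465, 47.10102081298828), 37.02070999145508)
scene (array([404., 135.]), array([0.5097, 0.326 , 0.0496]), 48, 45, -1.1) bed -0.0496 0.089
scene (array([427., 161.]), array([0.6087, 0.2976, 0.0503]), 94, 51, 86.8) bed 0.0512 0.0681
scene (array([381., 176.]), array([0.5487, 0.1668, 0.0502]), 92, 52, 83.9) bed 0.0012 -0.0668
[ 0.44982756 -0.15306258  0.39879396]
```

View pics/w_scene.png

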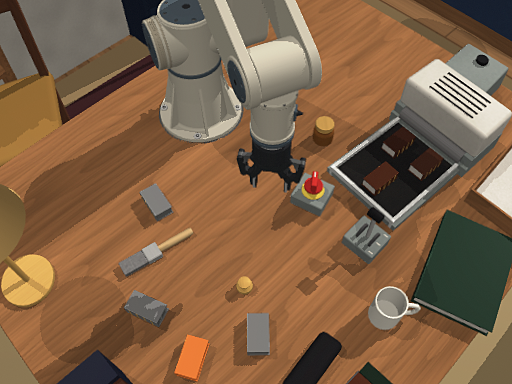

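View pics/w_top.png

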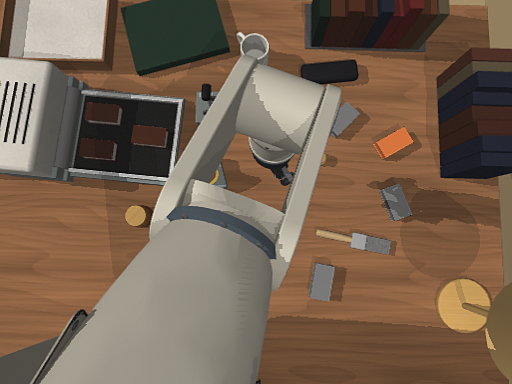

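>>> step_arm --pt "0.3 0 0 0 0 0 0" --pt "0.3 0 0 0 0 0 0" --pt "0.3 0 0 0 0 0 0"

```text
time_s: 39.6
position: [0.4504, -0.1517, 0.3988]
tool_rot: [[-0.815, -0.579, 0.0], [-0.579, 0.815, 0.0], [-0.0, 0.0, -1.0]]
wrist_force: [0.3, 0.3, 0.1]
grip_width: 0.06
```

```bash
python3 -c "
from cell import *
print(job_done())"
```

```text
the job is handed in; nothing more can be done
None
```

I carried out all five steps in order and handed the job in at about 39.6 s; `job_done` gives no verdict.

- **Stop pressed:** I pushed the wing straight down until it bottomed. The tip was about 8 mm below the wing's up height, with 13 N on the wrist.
- **Lever to idle:** I pulled it against its stop and felt the force rise. The grip then measured 53 mm to the idle side, against 56 mm expected.
- **Books:** I found three pocket volumes. All three lie flat on the belt, tops at 49–50 mm. In the bed frame they are at about (-50, +68), (+51, +68) and (+1, -67) mm, within about 2° of lengthwise. The first book was only partly picked out in the last pictures because of shadow. Its along-bed position comes from an earlier full view.
- **Lever upright:** The first move stopped about 7 mm short, roughly 0.08 rad by my estimate. I nudged it on with closed fingers. The grip now measures within about 1–2 mm of above the pivot.
- **Wing turned:** I turned it clockwise to its end stop, where the wrist torque rose to 0.68 N m. By picture it turned 64° (about 1.12 rad) from where it started. The highest point seen on the button, about 100 mm, fits it being up.

The gripper is clear of everything, and none of the other things on the desk looked moved in the last pictures. Earlier partial views of the wing from the top camera gave an angle about 3° different from the scene camera; I used the scene camera.

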